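# Put the mixed chocolates away in the display case

### The arm

A 6-joint arm with a two-finger parallel gripper is mounted at the origin on the work surface. World frame = base frame: x ahead of the robot, y to its left, z up, the work surface at z = 0. Lengths are in m, angles in rad, forces in N, time in s.
With the tool pointing down it reaches from about 0.35 to 0.725 m from the base axis. Payload 6 kg.
Tool frame: the origin (TCP) lies at the very end of the fingers, on their centre line; the grasp point (between the pads) lies 19 mm behind it; z points along the fingers, y is the line along which they close (so a half turn about z gives the same grasp; the last joint's range is limited). The gripper opens to 85 mm and grips with 20 to 120 N. Pads are 22 mm wide; open, the fingers measure 114 mm over their backs; the gripper's body (76 mm by 85 mm) begins 54 mm behind the grasp point. The pads swing forward as they close: fully open they stand 13 mm farther back than shut.
Start: joints at [1.494, 0.04, 0.085, 0, -1.615, -0.334], TCP at [0.24, 0.55, 0.192] pointing down, gripper open.
Joint ranges: [-2.56, 2.56], [-1.29, 2.01], [-1.08, 1.49], [-3.29, 1.98], [-2.81, -0.18], [-2.99, 2.99]. Speed limits (rad/s): [2.57, 2.57, 3.01, 3.14, 3.14, 3.14].

### API

Orientations are given as a rotation vector (axis times angle).
In Python, from station import env gives the robot as it stands.
- The arm moves only by the tool play_rows, never from a script. Its argument "targets" is a list that holds one entry, the list of rows, each a list of 7 numbers: the shift along the tool's x, y, z in mm, then the turn, a rotation vector about the tool's x, y, z in rad, then the finger opening in mm, from 0 to 85.4. A call has 1 to 20 rows; each row shifts and turns the commanded pose from where the row before left it, along the tool's axes as they then stand; what a row does not reach is not made up. A row lasts 1/10 s, in which the tool goes at most 50 mm and 8.59 degrees, less where a joint would pass 70% of its speed; a pose out of reach is approached as far as the arm can. A call with a gripper value outside its range is refused whole. The fingers move at their own pace and stop on an object; the grip force is fixed at half the most. Time passes only in rows, so rows that do not move let the fingers close. It gives the time, the measured TCP pose, the force, the opening and the grip force at its end, in the units of the state.
- env.sense(): the state, without advancing time (a new reading comes with each control period).
- env.get_image(name): name is "scene" or "top"; returns the picture (420x560x3 uint8, blue, green, red); there is no depth.
- env.camera_model(name): a dict with "vertical_fov" (degrees; the focal length in pixels is half the picture's height over the tangent of half this angle, whatever the lens; pixels are square), "cx", "cy" (the principal point, pixels), "extrinsics" (4x4, takes a point from camera to world coordinates). Camera axes: x right, y down, z forward; pixel columns grow to the right and rows downward; lengths in m; the calibration is good to about 2 mm. A picture is of the moment at which its call begins. camera_model takes no time and is no camera call.
- env.hand_in(): hands the job in; it is judged then, once.
The state is a dict: "time_s": time; "q": joint angles; "joint_vel": joint speeds; "effort": joint torques, N m; "eef_pos": TCP position; "tcp_rot": TCP orientation; "force": force on the tool from outside, world axes, zero at the start; "ft_torque": the same for the moment, N m; "width": opening from 0.0 (shut) to 1.0 (fully open); "grip_force": force on a finger pad.
Only numpy, scipy, OpenCV 4.12 (cv2) and the standard library are available. Lean on these libraries where they do the work, as an engineer would, in place of code of your own. Each camera call takes 0.05 s, during which the arm holds its last target. There are 200 camera calls.

### The job

Put the mixed chocolates on the grey mat away: raise the glass case's sash fully, draw the tray right out, and lay every whole fish and every whole shell in the compartment that already holds one of its kind, on the tray's floor and not on top of one another; the broken pieces go into the steel bowl. Then slide the tray fully home and lower the sash right down. Leave the moulds, the jar and the palette knife where they are.

Things in the scene. Friction and masses are not known exactly. Their poses are not given: they have to be found in the camera images.
- case: Fixed glass display case, 360 mm wide, roof 155 mm high, sash in front. Origin on the worktop under the sash's middle; x points into the case. Its bed, top 8 mm above the worktop, runs from x = -186 to +165 mm, with guide rails 20 mm high at y = +-174 mm. Sash channels 285 mm high stand at x = 0, y = +-179 mm, nothing across their tops.
- sash (a joint): Height of the case's vertical sliding glass sash, m: 0 = right down, 0.11 = fully raised. Counterbalanced, it stays where it is left; about 11 N raise it, 3 N lower it. 342 mm wide, 10 mm thick; when down, its lower edge is 26 mm and its top 147 mm above the worktop, and it blocks the tray.
- sash_handle (a point): Middle of the sash's pull: a round bar 12 mm thick, 60 mm long overall along the case's y, on a post at each end, 35 mm above the sash's top rail (182 mm above the worktop when down), in the plane of the sash. Moves with the sash; axes as the case's.
- tray: Loose aluminium tray, 0.5 to 0.8 kg, 138 (x) by 332 mm (y), 28 mm high, walls and floor 4 mm. Origin: middle of its underside, axes as the case's. A wall along x at y = 0 parts it into two compartments, each 130 (x) by 160 mm (y). Origin at x = 78 to 81 mm in the case's frame when home against the back, about -109 mm when right out at a stop. 1 to 3 N slide it; 5 mm side play.
- tray_pull (a point): Middle of the tray's upright pull, 30 mm above the tray's underside: a block 12 mm thick (x), 40 mm wide (y), its top 15 mm above this point and its foot 21 mm below. It stands 141 mm in front of the tray's origin on a tongue that passes under the sash, 62 mm in front of the sash when home. Gripped from above, either way.
- sample_fish: A whole chocolate fish, like fish_1, already in the tray: it shows which compartment is for fish. It stays in that compartment.
- sample_shell: A whole chocolate shell, like shell_1, already in the tray, in the other compartment: it shows which one is for shells. It stays in that compartment.
- mat: Grey sorting mat, fixed, 300 mm (x) by 250 mm (y), 3 mm thick; origin at the middle of its underside. The mixed chocolates lie on it, relief side up. A fixed bench scale, 96 mm high, stands just beyond its far edge.
- fish_1: Whole chocolate fish (dark) to be put away, 58 mm long, 24 mm wide, 16 mm thick, flat back, about 18 g; origin at mid-length, 8 mm above the flat back; z up as it lies; x towards its head. Gripped across y at the middle, where 28 mm of its sides are parallel. May be absent (None).
- fish_2: Whole chocolate fish (white) to be put away, 58 mm long, 24 mm wide, 16 mm thick, flat back, about 18 g; origin at mid-length, 8 mm above the flat back; z up as it lies; x towards its head. Gripped across y at the middle, where 28 mm of its sides are parallel. May be absent (None).
- fish_3: Whole chocolate fish (milk) to be put away, 58 mm long, 24 mm wide, 16 mm thick, flat back, about 18 g; origin at mid-length, 8 mm above the flat back; z up as it lies; x towards its head. Gripped across y at the middle, where 28 mm of its sides are parallel. May be absent (None).
- shell_1: Whole chocolate scallop shell (milk) to be put away, 37 mm long, 36 mm wide, 16 mm thick, flat back, about 16 g; origin at mid-length, 8 mm above the flat back; z up as it lies; x from its hinge to its rounded edge. Gripped across x or y. May be absent (None).
- shell_2: Whole chocolate scallop shell (white) to be put away, 37 mm long, 36 mm wide, 16 mm thick, flat back, about 16 g; origin at mid-length, 8 mm above the flat back; z up as it lies; x from its hinge to its rounded edge. Gripped across x or y. May be absent (None).
- shell_3: Whole chocolate scallop shell (dark) to be put away, 37 mm long, 36 mm wide, 16 mm thick, flat back, about 16 g; origin at mid-length, 8 mm above the flat back; z up as it lies; x from its hinge to its rounded edge. Gripped across x or y. May be absent (None).
- broken_1: Broken piece: the head half of a milk chocolate fish, 32 mm long (x), 24 mm wide (y), 16 mm thick, 10 g; origin at its middle, 8 mm above its flat back; gripped across y. May be absent (None).
- broken_2: Broken piece: one side half of a white chocolate shell, 37 mm long (x), 19 mm wide (y), 16 mm thick, 10 g; origin at its middle, 8 mm above its flat back; gripped across y, about 6 mm ahead (+x) of the origin. May be absent (None).
- bowl: Loose round steel remelt bowl, 130 mm across the rim, 45 mm high, open above; origin at the middle of its underside.
- moulds: Bystander: stack of clear moulds, 135 mm by 275 mm by 72 mm high; origin at the middle of its underside.
- jar: Bystander: amber glass jar, 72 mm across, 110 mm high; origin at the middle of its underside.
- palette_knife: Bystander: palette knife lying on the worktop, 240 mm long along its x; origin at its middle.
Things that resemble listed ones, but are neither listed nor needed, are in the scene too. Leave any blue look-alike of the fish_2 alone.

How it is judged:
On the way, in this order (a step that is already met when the one before it is completed fails the run):
1. the sash is raised fully (value of joint sash above 0.1 m), for 0.2 s.
2. the tray is drawn right out (x of tray in the frame of case below -0.095 m), for 0.2 s.
3. with the tray out, every whole piece lies in the compartment of its kind and every broken piece in the bowl (((y of sample_fish in the frame of tray between 0.004 and 0.16 m and x of sample_fish in the frame of tray between -0.064 and 0.064 m and z of each of sample_fish, fish_1, fish_2, fish_3 in the frame of tray below 0.024 m and y of fish_1 in the frame of tray between 0.004 and 0.16 m and x of fish_1 in the frame of tray between -0.064 and 0.064 m and y of fish_2 in the frame of tray between 0.004 and 0.16 m and x of fish_2 in the frame of tray between -0.064 and 0.064 m and y of fish_3 in the frame of tray between 0.004 and 0.16 m and x of fish_3 in the frame of tray between -0.064 and 0.064 m) or (y of sample_fish in the frame of tray between -0.16 and -0.004 m and x of sample_fish in the frame of tray between -0.064 and 0.064 m and z of each of sample_fish, fish_1, fish_2, fish_3 in the frame of tray below 0.024 m and y of fish_1 in the frame of tray between -0.16 and -0.004 m and x of fish_1 in the frame of tray between -0.064 and 0.064 m and y of fish_2 in the frame of tray between -0.16 and -0.004 m and x of fish_2 in the frame of tray between -0.064 and 0.064 m and y of fish_3 in the frame of tray between -0.16 and -0.004 m and x of fish_3 in the frame of tray between -0.064 and 0.064 m)) and ((y of sample_shell in the frame of tray between 0.004 and 0.16 m and x of sample_shell in the frame of tray between -0.064 and 0.064 m and z of each of sample_shell, shell_1, shell_2, shell_3 in the frame of tray below 0.024 m and y of shell_1 in the frame of tray between 0.004 and 0.16 m and x of shell_1 in the frame of tray between -0.064 and 0.064 m and y of shell_2 in the frame of tray between 0.004 and 0.16 m and x of shell_2 in the frame of tray between -0.064 and 0.064 m and y of shell_3 in the frame of tray between 0.004 and 0.16 m and x of shell_3 in the frame of tray between -0.064 and 0.064 m) or (y of sample_shell in the frame of tray between -0.16 and -0.004 m and x of sample_shell in the frame of tray between -0.064 and 0.064 m and z of each of sample_shell, shell_1, shell_2, shell_3 in the frame of tray below 0.024 m and y of shell_1 in the frame of tray between -0.16 and -0.004 m and x of shell_1 in the frame of tray between -0.064 and 0.064 m and y of shell_2 in the frame of tray between -0.16 and -0.004 m and x of shell_2 in the frame of tray between -0.064 and 0.064 m and y of shell_3 in the frame of tray between -0.16 and -0.004 m and x of shell_3 in the frame of tray between -0.064 and 0.064 m)) and horizontal distance between each of broken_1, broken_2 and bowl below 0.055 m and z of each of broken_1, broken_2 in the frame of bowl below 0.045 m and x of tray in the frame of case below -0.06 m), for 0.2 s.
4. the tray is fully home (x of tray in the frame of case above 0.073 m and angle between tray's own z axis and vertical below 0.05 rad), for 0.2 s.
5. the sash is right down (value of joint sash below 0.006 m), for 0.2 s.
At the end, for the whole second after the job is handed in: Fish lie with the sample fish and shells with the sample shell, each on the tray's floor (its middle under 24 mm above the tray's underside); broken pieces lie in the bowl (within 55 mm of its axis, below the rim); tray within 7 mm of home, sash within 6 mm of down; all at rest (all of step 4 and ((y of sample_fish in the frame of tray between 0.004 and 0.16 m and x of sample_fish in the frame of tray between -0.064 and 0.064 m and z of each of sample_fish, fish_1, fish_2, fish_3 in the frame of tray below 0.024 m and y of fish_1 in the frame of tray between 0.004 and 0.16 m and x of fish_1 in the frame of tray between -0.064 and 0.064 m and y of fish_2 in the frame of tray between 0.004 and 0.16 m and x of fish_2 in the frame of tray between -0.064 and 0.064 m and y of fish_3 in the frame of tray between 0.004 and 0.16 m and x of fish_3 in the frame of tray between -0.064 and 0.064 m) or (y of sample_fish in the frame of tray between -0.16 and -0.004 m and x of sample_fish in the frame of tray between -0.064 and 0.064 m and z of each of sample_fish, fish_1, fish_2, fish_3 in the frame of tray below 0.024 m and y of fish_1 in the frame of tray between -0.16 and -0.004 m and x of fish_1 in the frame of tray between -0.064 and 0.064 m and y of fish_2 in the frame of tray between -0.16 and -0.004 m and x of fish_2 in the frame of tray between -0.064 and 0.064 m and y of fish_3 in the frame of tray between -0.16 and -0.004 m and x of fish_3 in the frame of tray between -0.064 and 0.064 m)) and ((y of sample_shell in the frame of tray between 0.004 and 0.16 m and x of sample_shell in the frame of tray between -0.064 and 0.064 m and z of each of sample_shell, shell_1, shell_2, shell_3 in the frame of tray below 0.024 m and y of shell_1 in the frame of tray between 0.004 and 0.16 m and x of shell_1 in the frame of tray between -0.064 and 0.064 m and y of shell_2 in the frame of tray between 0.004 and 0.16 m and x of shell_2 in the frame of tray between -0.064 and 0.064 m and y of shell_3 in the frame of tray between 0.004 and 0.16 m and x of shell_3 in the frame of tray between -0.064 and 0.064 m) or (y of sample_shell in the frame of tray between -0.16 and -0.004 m and x of sample_shell in the frame of tray between -0.064 and 0.064 m and z of each of sample_shell, shell_1, shell_2, shell_3 in the frame of tray below 0.024 m and y of shell_1 in the frame of tray between -0.16 and -0.004 m and x of shell_1 in the frame of tray between -0.064 and 0.064 m and y of shell_2 in the frame of tray between -0.16 and -0.004 m and x of shell_2 in the frame of tray between -0.064 and 0.064 m and y of shell_3 in the frame of tray between -0.16 and -0.004 m and x of shell_3 in the frame of tray between -0.064 and 0.064 m)) and horizontal distance between each of broken_1, broken_2 and bowl below 0.055 m and z of each of broken_1, broken_2 in the frame of bowl below 0.045 m and value of joint sash below 0.006 m and linear speed of each of fish_1, fish_2, fish_3, shell_1, shell_2, shell_3, broken_1, broken_2, tray, bowl below 0.02 m/s); the robot touches nothing.
It fails at once if the stack of moulds is moved by more than 3 cm (distance of moulds from where it was at the start of the episode above 0.03 m).
It fails at once if the jar is moved by more than 3 cm (distance of jar from where it was at the start of the episode above 0.03 m).
It fails at once if the palette knife is moved by more than 3 cm (distance of palette_knife from where it was at the start of the episode above 0.03 m).
Of fish_1, fish_2, fish_3, shell_1, shell_2, shell_3, broken_1, broken_2 only 4 to 6 are there at a start; the rules pass over those that are not, and their reading is None.
At some moment in a run one of fish_1, fish_2, fish_3, shell_1, shell_2, shell_3, broken_1, broken_2 may be knocked a few centimetres aside while the robot is not near it.
Once in a run the grip may slacken for a moment while it holds something.
It also fails if it takes over 210 s, if anything falls off the work surface, if the arm or the gripper's body presses on something with over 40 N, if the wrist force passes 120 N, or if a joint passes its speed limit or range.

## Working session

There is one attempt and no reset: what is moved stays moved. The work goes in short steps, Python scripts to look and compute and a tool call to move; the robot and the scene stay as the last step left them, time stands still between calls to the robot, and variables do not carry over. Pictures are saved under pics/ and viewed, at most 14 in all, crops included, and the job is handed in when it is done.

Besides the shell and the picture viewer there is one more tool, called after ">>>" as name(argument=value, ...) on one line, values as JSON. play_rows: Moves the arm, as the interface text tells. Its arguments: {"type":"object","properties":{"targets":{"type":"array","items":{"type":"array","items":{"type":"array","items":{"type":"number"}}}}},"required":["targets"]}

```bash
mkdir -p pics; cat > h.py <<'E'
import numpy as np, cv2
from scipy.spatial.transform import Rotation as R
from station import env
def snap(name,fn,crop=None,scale=1):
    im=env.get_image(name); cv2.imwrite(f'pics/raw_{fn}.png',im)
    if crop: x0,y0,x1,y1=crop; im=im[y0:y1,x0:x1]
    if scale!=1: im=cv2.resize(im,None,fx=scale,fy=scale,interpolation=cv2.INTER_CUBIC)
    cv2.imwrite(f'pics/{fn}.png',im)
def p2w(name,u,v,z):
    m=env.camera_model(name); f=210/np.tan(np.radians(m['vertical_fov'])/2); T=np.array(m['extrinsics'])
    d=T[:3,:3]@np.array([(u-m['cx'])/f,(v-m['cy'])/f,1]); o=T[:3,3]
    return o+d*(z-o[2])/d[2]
def w2p(name,p):
    m=env.camera_model(name); f=210/np.tan(np.radians(m['vertical_fov'])/2); T=np.array(m['extrinsics'])
    c=T[:3,:3].T@(np.array(p)-T[:3,3]); return np.array([m['cx']+f*c[0]/c[2],m['cy']+f*c[1]/c[2]])
def tool():
    s=env.sense(); return np.array(s['eef_pos']),R.from_rotvec(s['tcp_rot'])
def shift(p): # world target-> tool axes mm
    e,r=tool(); return r.inv().apply(np.array(p)-e)*1000
E
python3 - <<'E'
from h import *
np.set_printoptions(precision=3,suppress=True)
snap('top','t0',scale=1.42); snap('scene','s0',scale=1.42)
s=env.sense(); print(s)
for n in('top','scene'):
    m=env.camera_model(n); print(n,m)
E
```

```text
{'time_s': 0.1, 'q': array([ 1.494,  0.041,  0.084, -0.   , -1.615, -0.334]), 'joint_vel': array([ 0.001, -0.002,  0.002,  0.002, -0.   ,  0.001]), 'effort': array([ -0.006, -36.934,  34.828,   6.952,  -0.004,   0.   ]), 'eef_pos': array([0.239, 0.55 , 0.191]), 'tcp_rot': array([ 3.074, -0.64 , -0.   ]), 'force': array([0.355, 0.818, 0.087]), 'ft_torque': array([-0.027,  0.013,  0.05 ]), 'grip_force': 0.0, 'width': 1.000009240549053}
top {'vertical_fov': 56.04843963860103, 'cx': 291.4576941800812, 'cy': 205.26794475656703, 'extrinsics': array([[ 0.014, -0.997,  0.073,  0.463],
       [-1.   , -0.014,  0.003, -0.054],
       [-0.002, -0.073, -0.997,  1.102],
       [ 0.   ,  0.   ,  0.   ,  1.   ]])}
scene {'vertical_fov': 53.76768167019795, 'cx': 276.8199460320743, 'cy': 207.81012219614007, 'extrinsics': array([[-0.971,  0.219, -0.097,  0.649],
       [ 0.24 ,  0.885, -0.398,  0.466],
       [-0.001, -0.41 , -0.912,  1.25 ],
       [ 0.   ,  0.   ,  0.   ,  1.   ]])}
```

View pics/t0.png

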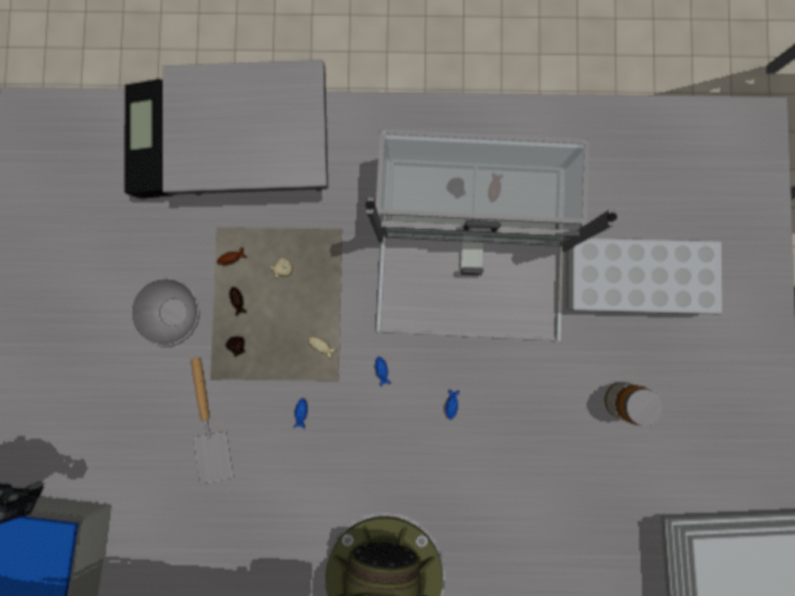

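View pics/s0.png

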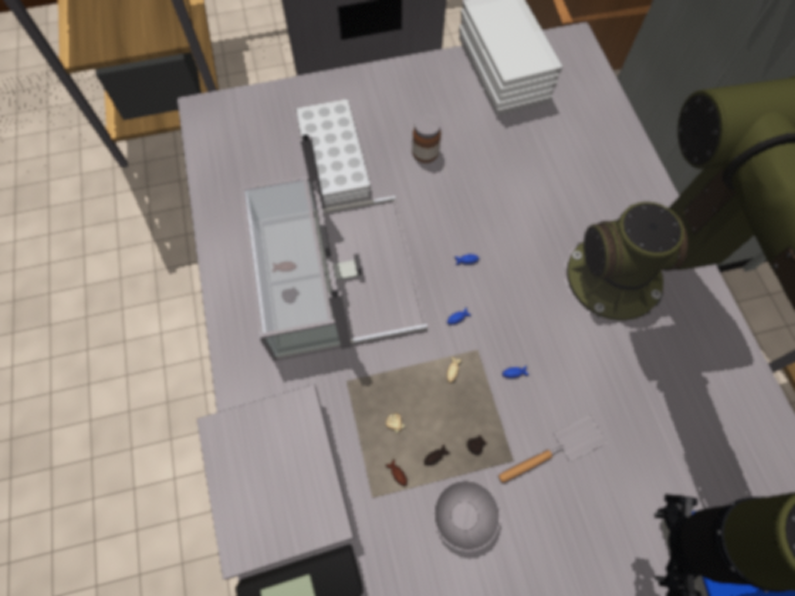

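```bash
python3 - <<'E'
import cv2,numpy as np
a=cv2.imread('pics/raw_t0.png')[155:275,145:245]; b=cv2.imread('pics/raw_t0.png')[85:245,250:420]
s=cv2.imread('pics/raw_s0.png')[240:355,240:365]
a=cv2.resize(a,None,fx=5,fy=5,interpolation=2);cv2.imwrite('pics/matT.png',a)
cv2.imwrite('pics/caseT.png',cv2.resize(b,(680,600*160//150-40),interpolation=2))
E
python3 -c "
import cv2
b=cv2.imread('pics/raw_t0.png')[85:235,250:420];cv2.imwrite('pics/caseT.png',cv2.resize(b,None,fx=4,fy=4,interpolation=2))"
```

```text
(no output)
```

View pics/matT.png

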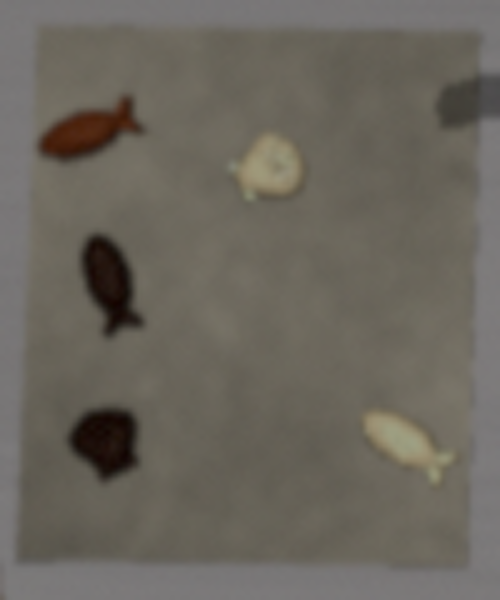

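View pics/caseT.png

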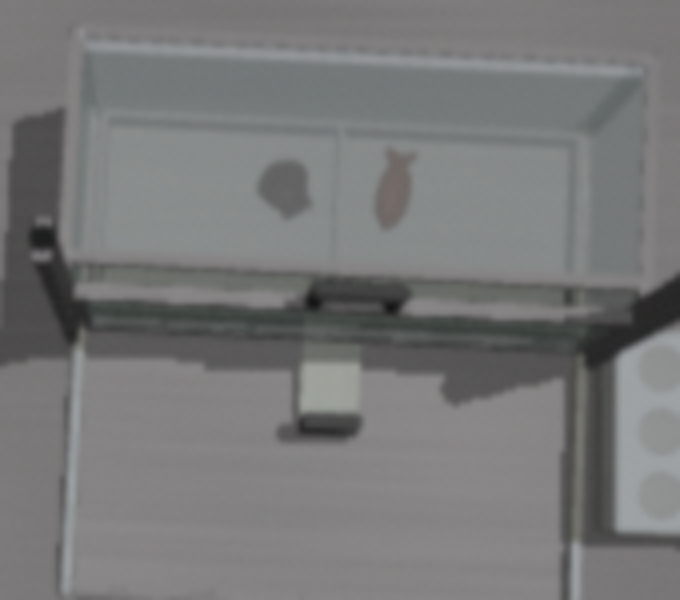

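```bash
python3 - <<'E'
from h import *
np.set_printoptions(precision=4,suppress=True)
M=lambda u,v,z:p2w('top',(u+.5)/5-.5+145,(v+.5)/5-.5+155,z)[:2]
C=lambda u,v,z:p2w('top',(u+.5)/4-.5+250,(v+.5)/4-.5+85,z)[:2]
print('mat',[M(*p,.003) for p in((37,25),(482,32),(470,565),(17,562))])
for n,h,t in (('milkfish',(40,148),(136,113)),('darkfish',(95,237),(125,330)),('whitefish',(364,417),(444,470)),('whiteshell',(238,182),(302,155)),('darkshell',(122,475),(88,415))):
    a,b=M(*h,.011),M(*t,.011); d=b-a; print(n,(a+b)/2,'len',np.hypot(*d),'ang a->b',np.degrees(np.arctan2(d[1],d[0])))
print('shell dark c',M(105,441,.011),'white c',M(270,168,.011),'whitefish c',M(402,442,.011),'dark c',M(108,278,.011),'milk c',M(87,133,.011))
print('handle',C(315,293,.184),C(402,300,.184)); print('pull',C(300,423,.053),C(360,423,.053))
print('railL',p2w('top',265.3,234.3,.02),'railR',p2w('top',393.5,239,.02)); print('rail sash',C(80,335,.02),C(580,350,.02))
print('bed front',C(68,597,.02),C(575,597,.02))
print('chan top',C(42,235,.285))
print('samples',C(283,188,.028),C(394,190,.028),'div',C(337,190,.036))
print('bowl rim',p2w('top',166/1.42,312/1.42,.045),'pullscene')
print('handle sc',p2w('scene',330/1.42,257/1.42,.182),p2w('scene',337/1.42,293/1.42,.182),'pull sc',p2w('scene',359/1.42,265/1.42,.053))
E
```

```text
mat [array([0.6669, 0.3442]), array([0.6665, 0.0932]), array([0.3687, 0.0927]), array([0.3667, 0.3432])]
milkfish [0.6064 0.3105] len 0.05660478292089942 ang a->b -68.8706580522342
darkfish [0.5212 0.295 ] len 0.0546350016264586 ang a->b -160.12160075031986
whitefish [0.4352 0.1297] len 0.0531105054504386 ang a->b -122.36599429929218
whiteshell [0.5865 0.2083] len 0.03847448291079777 ang a->b -66.0507873300232
darkshell [0.4321 0.2944] len 0.038268985627004766 ang a->b 31.48495237112875
shell dark c [0.4342 0.2945] white c [0.5868 0.2083] whitefish c [0.436  0.1308] dark c [0.5242 0.2962] milk c [0.605 0.311]
handle [ 0.6433 -0.1366] [ 0.6398 -0.1878]
pull [ 0.581 -0.139] [ 0.5815 -0.1791]
railL [0.4615 0.0196 0.02  ] railR [ 0.4538 -0.3309  0.02  ]
rail sash [0.6438 0.0111] [ 0.6382 -0.3349]
bed front [0.4628 0.016 ] [ 0.4677 -0.3307]
chan top [0.6522 0.0161]
samples [ 0.7471 -0.128 ] [ 0.7468 -0.2047] div [ 0.7441 -0.1645]
bowl rim [0.4948 0.4166 0.045 ] pullscene
handle sc [ 0.6403 -0.114   0.182 ] [ 0.6427 -0.0311  0.182 ] pull sc [ 0.579  -0.1479  0.053 ]
```

>>> play_rows(targets=[[[0, 0, 0, 0, 0, 0.148, 45], [0, 0, 0, 0, 0, 0.148, 45], [0, 0, 0, 0, 0, 0.148, 45], [0, 0, 0, 0, 0, 0.148, 45], [0, 0, 0, 0, 0, 0.148, 45], [0, 0, 0, 0, 0, 0.148, 45], [0, 0, 0, 0, 0, 0.148, 45], [0, 0, 0, 0, 0, 0.148, 45], [43, -17, -3, 0, 0, 0, 45], [43, -17, -3, 0, 0, 0, 45], [43, -17, -3, 0, 0, 0, 45], [43, -17, -3, 0, 0, 0, 45], [43, -17, -3, 0, 0, 0, 45], [43, -17, -3, 0, 0, 0, 45], [43, -17, -3, 0, 0, 0, 45], [43, -17, -3, 0, 0, 0, 45], [43, -17, -3, 0, 0, 0, 45], [43, -17, -3, 0, 0, 0, 45], [43, -17, -3, 0, 0, 0, 45], [43, -17, -3, 0, 0, 0, 45]]])

```text
time_s: 2.1
eef_pos: [0.4312, 0.0275, 0.2281]
tcp_rot: [-2.195, 2.247, 0.0]
force: [1.2, -0.3, -0.3]
width: 0.527
grip_force: 0.0
```

>>> play_rows(targets=[[[43, -17, 0, 0, 0, 0, 45], [43, -17, 0, 0, 0, 0, 45], [43, -17, 0, 0, 0, 0, 45], [43, -17, 0, 0, 0, 0, 45], [0, 0, 0, 0, 0, 0, 45], [0, 0, 0, 0, 0, 0, 45]]])

```text
time_s: 2.7
eef_pos: [0.4947, -0.1453, 0.227]
tcp_rot: [2.19, -2.25, -0.002]
force: [-1.0, 0.4, -0.3]
width: 0.525
grip_force: 0.0
```

```bash
cat >> h.py <<'E'
def phi(): x=tool()[1].apply([1,0,0]); return np.degrees(np.arctan2(x[1],x[0]))
np.set_printoptions(precision=3,suppress=True)
E
python3 - <<'E'
from h import *
s=env.sense();print(s['eef_pos'],phi(),s['q'],shift([.6415,-.1615,.23]))
E
```

```text
[ 0.495 -0.145  0.227] -91.53054823744324 [ 0.105 -0.176 -0.057 -0.    -1.692 -0.132] [  12.318 -147.185   -3.348]
```

>>> play_rows(targets=[[[2.4, -29.4, 0, 0, 0, 0, 45], [2.4, -29.4, 0, 0, 0, 0, 45], [2.4, -29.4, 0, 0, 0, 0, 45], [2.4, -29.4, 0, 0, 0, 0, 45], [2.4, -29.4, 0, 0, 0, 0, 45], [0, 0, 0, 0, 0, 0, 45], [0, 0, 16, 0, 0, 0, 45], [0, 0, 16, 0, 0, 0, 45], [0, 0, 16, 0, 0, 0, 45], [0, 0, 14, 0, 0, 0, 45], [0, 0, 0, 0, 0, 0, 0], [0, 0, 0, 0, 0, 0, 0], [0, 0, 0, 0, 0, 0, 0], [0, 0, 0, 0, 0, 0, 0], [0, 0, 0, 0, 0, 0, 0], [0, 0, 0, 0, 0, 0, 0]]])

```text
time_s: 4.3
eef_pos: [0.6418, -0.1599, 0.1664]
tcp_rot: [-2.194, 2.248, -0.001]
force: [-0.4, 0.5, -0.6]
width: -0.003
grip_force: 0.0
```

```bash
python3 - <<'E'
from h import *
snap('scene','s1',crop=(150,100,310,220),scale=5)
e=tool()[0];print(e,w2p('scene',e),w2p('scene',[.6415,-.1615,.182]))
E
```

```text
[ 0.642 -0.16   0.166] [229.414 170.364] [228.828 167.251]
```

View pics/s1.png

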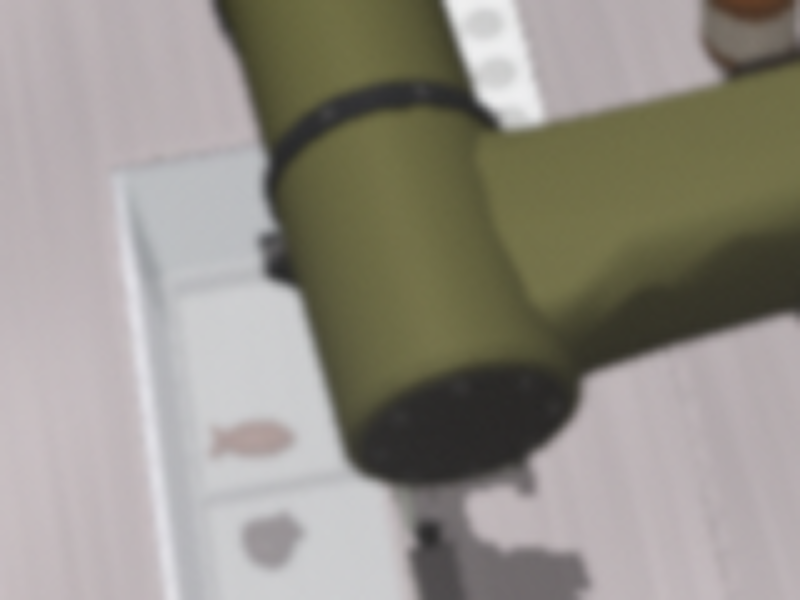

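```bash
python3 - <<'E'
from h import *
a=cv2.imread('pics/raw_s0.png')[85:265,165:325]; a=cv2.resize(a,None,fx=3.3,fy=3.3,interpolation=2)
b=cv2.imread('pics/raw_t0.png')[140:200,300:370]; b=cv2.resize(b,None,fx=3.8,fy=3.8,interpolation=2)
c=np.zeros((600,800,3),'uint8');c[:a.shape[0],:a.shape[1]]=a;c[:b.shape[0],532:532+b.shape[1]]=b[:, :268]
cv2.imwrite('pics/s0c.png',c)
E
```

```text
(no output)
```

View pics/s0c.png

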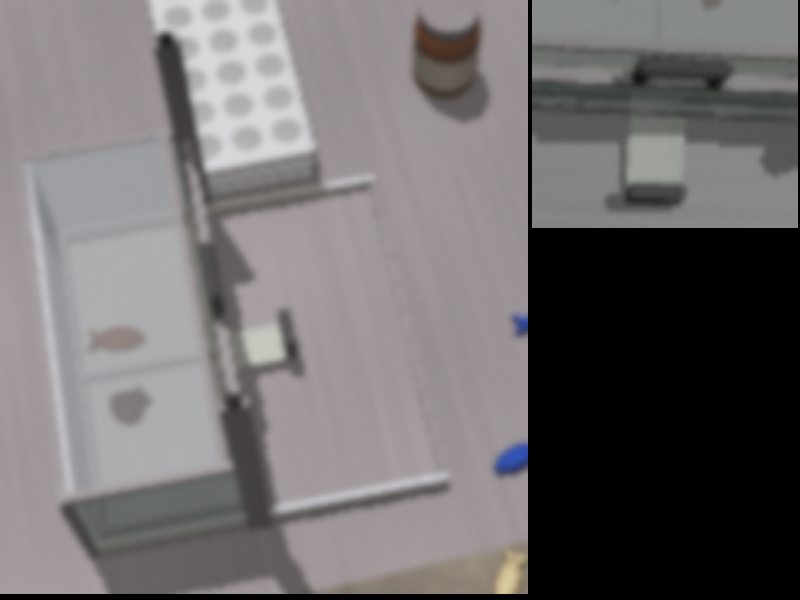

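```bash
python3 - <<'E'
from h import *
from scipy.optimize import least_squares as L
print(L(lambda p:np.r_[w2p('top',p)-[339.7,157.6],w2p('scene',p)-[228.8,169.3]],[.64,-.16,.18]))
snap('top','t1',crop=(260,80,410,192),scale=5.3)
e=tool()[0];print(w2p('top',e))
E
```

```text
message: `ftol` termination condition is satisfied.
     success: True
      status: 2
         fun: [-3.316e-01  7.574e-01 -1.006e+00 -2.440e-01]
           x: [ 6.456e-01 -1.644e-01  1.681e-01]
        cost: 0.8773451888465399
         jac: [[ 2.284e+00 -4.177e+02  4.984e+01]
               [-4.128e+02 -5.784e+00 -8.008e+01]
               [-3.287e+02  6.451e+01 -3.654e+01]
               [ 7.034e+01  2.838e+02 -1.657e+02]]
        grad: [-2.086e-05  6.472e-06 -3.114e-06]
  optimality: 2.0862266467247537e-05
 active_mask: [ 0.000e+00  0.000e+00  0.000e+00]
        nfev: 4
        njev: 4
[337.378 160.096]
```

View pics/t1.png

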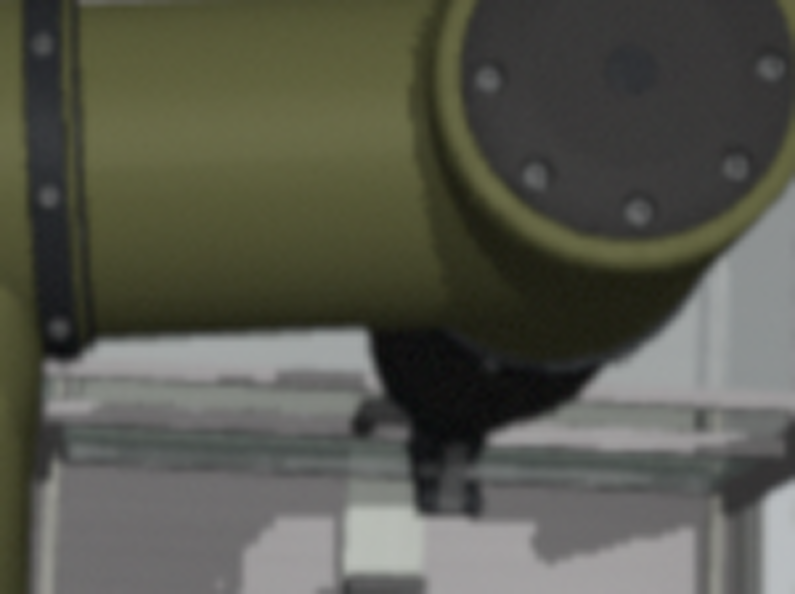

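>>> play_rows(targets=[[[0, 0, 0, 0, 0, 0, 60], [0, 0, 0, 0, 0, 0, 60], [0, -2, 0, 0, 0, 0, 60], [0, 0, 0, 0, 0, 0, 60], [0, 0, 5, 0, 0, 0, 60], [0, 0, 5, 0, 0, 0, 60], [0, 0, 0, 0, 0, 0, 60]]])

```text
time_s: 5.1
eef_pos: [0.6431, -0.1597, 0.1545]
tcp_rot: [2.194, -2.247, -0.003]
force: [0.2, 0.1, -0.4]
width: 0.706
grip_force: 0.0
```

>>> play_rows(targets=[[[0, 0, 0, 0, 0, 0, 0], [0, 0, 0, 0, 0, 0, 0], [0, 0, 0, 0, 0, 0, 0], [0, 0, 0, 0, 0, 0, 0], [0, 0, 0, 0, 0, 0, 0], [0, 0, 0, 0, 0, 0, 0], [0, 0, 0, 0, 0, 0, 0]]])

```text
time_s: 5.8
eef_pos: [0.6437, -0.1598, 0.1561]
tcp_rot: [2.195, -2.248, 0.0]
force: [-0.1, 0.6, -0.2]
width: 0.004
grip_force: 0.0
```

```bash
python3 - <<'E'
from h import *
for n in('top','scene'): print(n,w2p(n,[0,0,0.02])*1.42,w2p(n,[.239,.55,.192])*1.42,w2p(n,[.239,.55,.25])*1.42)
m=env.camera_model('top');print(m['extrinsics'])
print('handle bar px at z .182', w2p('top',[.6415,-.1615,.182]),'sash foot',w2p('top',[.6431,-.1605,.026]),w2p('top',[.6431,-.1605,.147]))
snap('top','t2',crop=(260,80,410,192),scale=5.3)
E
```

```text
top [382.465 580.772] [ 34.124 467.884] [  7.761 477.251]
scene [616.24  273.116] [647.207 548.084] [661.803 547.433]
[[ 0.014 -0.997  0.073  0.463]
 [-1.    -0.014  0.003 -0.054]
 [-0.002 -0.073 -0.997  1.102]
 [ 0.     0.     0.     1.   ]]
handle bar px at z .182 [338.85  158.925] sash foot [331.802 169.129] [336.757 160.995]
```

View pics/t2.png

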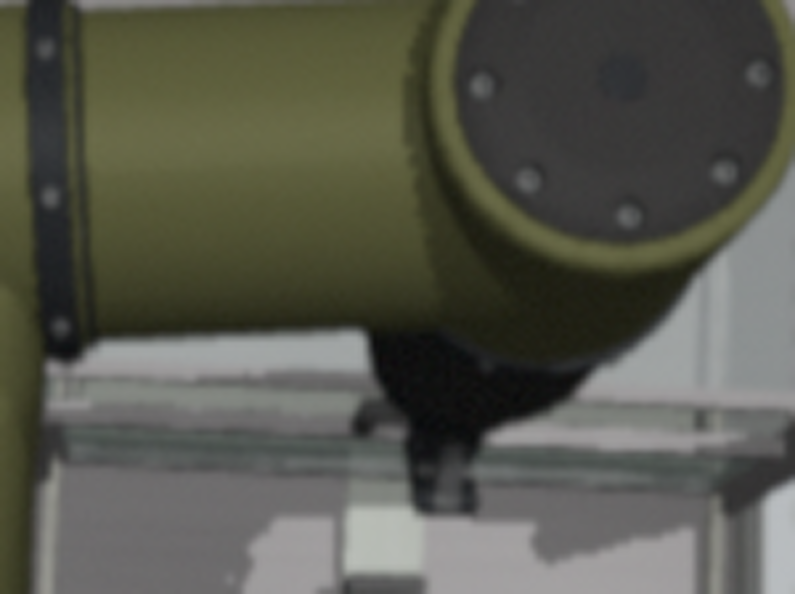

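>>> play_rows(targets=[[[0, 0, -4, 0, 0, 0, 0], [0, 0, -4, 0, 0, 0, 0], [0, 0, -4, 0, 0, 0, 0], [0, 0, 0, 0, 0, 0, 0]]])

```text
time_s: 6.25
eef_pos: [0.6441, -0.1599, 0.1692]
tcp_rot: [-2.194, 2.247, -0.002]
force: [-0.6, 0.5, 0.9]
width: 0.001
grip_force: 0.0
```

>>> play_rows(targets=[[[0, 0, -4, 0, 0, 0, 0], [0, 0, -4, 0, 0, 0, 0], [0, 0, -4, 0, 0, 0, 0], [0, 0, 0, 0, 0, 0, 0]]])

```text
time_s: 6.65
eef_pos: [0.644, -0.16, 0.181]
tcp_rot: [-2.194, 2.247, -0.002]
force: [-0.3, -0.2, 0.4]
width: -0.001
grip_force: 0.0
```

>>> play_rows(targets=[[[0, 0, -4, 0, 0, 0, 0], [0, 0, -4, 0, 0, 0, 0], [0, 0, -4, 0, 0, 0, 0], [0, 0, 0, 0, 0, 0, 0]]])

```text
time_s: 7.05
eef_pos: [0.644, -0.16, 0.1931]
tcp_rot: [-2.194, 2.247, -0.002]
force: [-0.3, 0.4, 0.1]
width: -0.002
grip_force: 0.0
```

>>> play_rows(targets=[[[0, 0, -25, 0, 0, 0, 0], [0, 0, -25, 0, 0, 0, 0], [0, 40, 0, 0, 0, 0, 0], [0, 40, 0, 0, 0, 0, 0], [0, 40, 0, 0, 0, 0, 0], [0, 20, 0, 0, 0, 0, 0], [0, 0, 0, 0, 0, 0, 0]]])

```text
time_s: 7.75
eef_pos: [0.5022, -0.1567, 0.244]
tcp_rot: [-2.193, 2.246, -0.004]
force: [0.3, 1.3, 0.7]
width: 0.003
grip_force: 0.0
```

```bash
python3 - <<'E'
from h import *
snap('top','t3'); snap('scene','s3')
e=tool()[0]; print(e,w2p('top',e),w2p('scene',e),w2p('top',e+[0,0,.06]),w2p('scene',e+[0,0,.06]),env.sense()['q'])
a=cv2.resize(cv2.imread('pics/t3.png')[110:230,270:402],None,fx=3,fy=3,interpolation=2)
b=cv2.resize(cv2.imread('pics/s3.png')[90:230,165:298],None,fx=3,fy=3,interpolation=2)
c=np.zeros((420,800,3),'uint8'); c[:a.shape[0],:a.shape[1]]=a; c[:b.shape[0],400:400+b.shape[1]]=b; cv2.imwrite('pics/c3.png',c)
E
```

```text
[ 0.504 -0.156  0.243] [339.447 216.088] [274.381 148.013] [342.983 214.732] [274.235 136.058] [ 0.081 -0.142  0.001  0.    -1.713 -0.105]
```

View pics/c3.png

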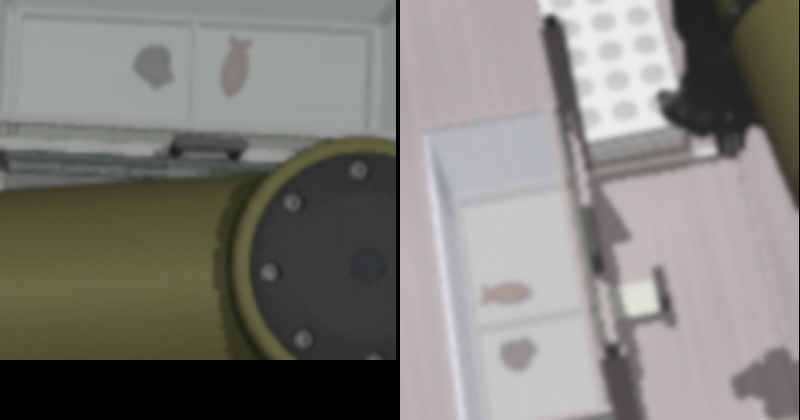

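>>> play_rows(targets=[[[-42, 0, 0, 0, 0, 0, 0], [-42, 0, 0, 0, 0, 0, 0], [-42, 0, 0, 0, 0, 0, 0], [-42, 0, 0, 0, 0, 0, 0], [-42, 0, 0, 0, 0, 0, 0], [0, 0, 40, 0, 0, 0, 0], [0, 0, 40, 0, 0, 0, 0], [0, 0, 40, 0, 0, 0, 0], [0, 0, 40, 0, 0, 0, 0], [0, 0, 30, 0, 0, 0, 0], [0, 0, 10, 0, 0, 0, 0], [0, 0, 0, 0, 0, 0, 0], [0, 0, 0, 0, 0, 0, 0]]])

```text
time_s: 9.15
eef_pos: [0.51, 0.0537, 0.0437]
tcp_rot: [-2.194, 2.247, -0.002]
force: [0.7, 1.0, -0.0]
width: 0.0
grip_force: 0.0
```

```bash
python3 - <<'E'
from h import *
snap('top','t4'); snap('scene','s4')
e=tool()[0]; print(e)
U=w2p('scene',e); V=w2p('top',e); print(U,V)
x0,y0=int(U[0])-65,int(U[1])-70
b=cv2.resize(cv2.imread('pics/s4.png')[y0:y0+140,x0:x0+130],None,fx=4,fy=4,interpolation=2)
q=((U-[x0,y0])*4).astype(int); cv2.drawMarker(b,tuple(map(int,q)),(0,0,255),0,14,1)
x1,y1=int(V[0])-35,int(V[1])-60
a=cv2.resize(cv2.imread('pics/t4.png')[y1:y1+140,x1:x1+70],None,fx=4,fy=4,interpolation=2)
q=((V-[x1,y1])*4).astype(int); cv2.drawMarker(a,tuple(map(int,q)),(0,0,255),0,14,1)
cv2.imwrite('pics/c4.png',np.hstack([b,a])[:590])
E
```

```text
[0.51  0.054 0.044]
[288.994 239.753] [252.263 215.978]
```

View pics/c4.png

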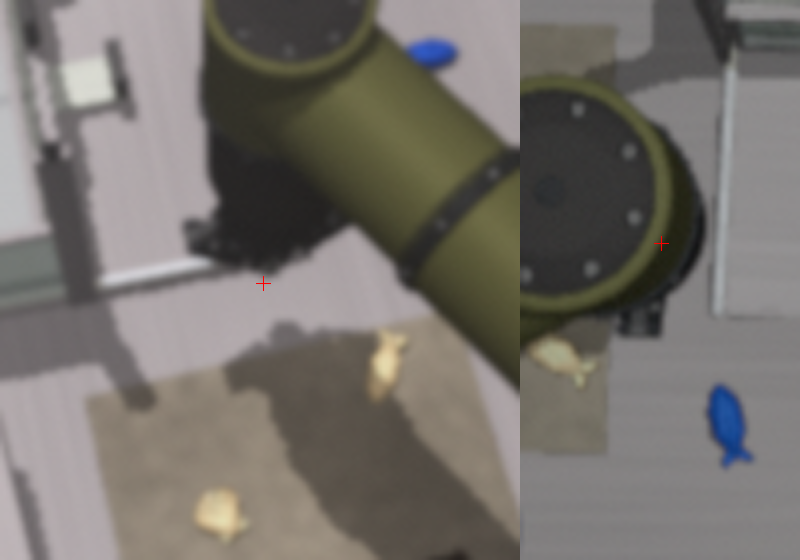

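>>> play_rows(targets=[[[0, 0, 10, 0, 0, 0, 0], [0, 0, 10, 0, 0, 0, 0], [0, 0, 10, 0, 0, 0, 0], [0, 0, 0, 0, 0, 0, 0], [0, 0, 4, 0, 0, 0, 0], [0, 0, 4, 0, 0, 0, 0], [0, 0, 4, 0, 0, 0, 0], [0, 0, 1, 0, 0, 0, 0], [0, 0, 0, 0, 0, 0, 0]]])

```text
time_s: 10.15
eef_pos: [0.5087, 0.0534, -0.0011]
tcp_rot: [2.194, -2.248, 0.0]
force: [-0.8, 0.4, 0.4]
width: -0.001
grip_force: 0.0
```

>>> play_rows(targets=[[[0, 0, 2, 0, 0, 0, 0], [0, 0, 2, 0, 0, 0, 0], [0, 0, 0, 0, 0, 0, 0]]])

```text
time_s: 10.45
eef_pos: [0.5085, 0.0534, -0.0053]
tcp_rot: [2.194, -2.248, -0.0]
force: [0.0, -0.1, 0.5]
width: -0.002
grip_force: 0.0
```

>>> play_rows(targets=[[[0, 0, 2, 0, 0, 0, 0], [0, 0, 2, 0, 0, 0, 0], [0, 0, 2, 0, 0, 0, 0], [0, 0, 0, 0, 0, 0, 0]]])

```text
time_s: 10.85
eef_pos: [0.5084, 0.0533, -0.0114]
tcp_rot: [2.194, -2.247, -0.0]
force: [0.1, 0.5, 0.5]
width: 0.004
grip_force: 0.0
```

>>> play_rows(targets=[[[0, 0, 2, 0, 0, 0, 0], [0, 0, 2, 0, 0, 0, 0], [0, 0, 0, 0, 0, 0, 0]]])

```text
time_s: 11.15
eef_pos: [0.5085, 0.0534, -0.0154]
tcp_rot: [2.194, -2.248, -0.0]
force: [0.2, -0.2, -0.2]
width: -0.001
grip_force: 0.0
```

>>> play_rows(targets=[[[0, 0, 2, 0, 0, 0, 0], [0, 0, 2, 0, 0, 0, 0], [0, 0, 0, 0, 0, 0, 0]]])

```text
time_s: 11.45
eef_pos: [0.5085, 0.0534, -0.0194]
tcp_rot: [2.194, -2.248, -0.0]
force: [-0.4, 0.4, -0.3]
width: 0.001
grip_force: 0.0
```

>>> play_rows(targets=[[[0, 0, 2, 0, 0, 0, 0], [0, 0, 2, 0, 0, 0, 0], [0, 0, 0, 0, 0, 0, 0]]])

```text
time_s: 11.75
eef_pos: [0.5085, 0.0534, -0.0234]
tcp_rot: [2.194, -2.248, -0.0]
force: [0.2, -0.2, 0.1]
width: -0.0
grip_force: 0.0
```

>>> play_rows(targets=[[[0, 0, 2, 0, 0, 0, 0], [0, 0, 2, 0, 0, 0, 0], [0, 0, 0, 0, 0, 0, 0]]])

```text
time_s: 12.05
eef_pos: [0.5085, 0.0534, -0.0274]
tcp_rot: [2.194, -2.248, -0.0]
force: [-0.3, 0.5, -0.3]
width: -0.0
grip_force: 0.0
```

>>> play_rows(targets=[[[0, 0, 2, 0, 0, 0, 0], [0, 0, 2, 0, 0, 0, 0], [0, 0, 0, 0, 0, 0, 0]]])

```text
time_s: 12.35
eef_pos: [0.5085, 0.0533, -0.0314]
tcp_rot: [2.194, -2.248, -0.0]
force: [0.5, 0.0, -0.5]
width: -0.0
grip_force: 0.0
```

>>> play_rows(targets=[[[0, 0, 2, 0, 0, 0, 0], [0, 0, 2, 0, 0, 0, 0], [0, 0, 0, 0, 0, 0, 0]]])

```text
time_s: 12.65
eef_pos: [0.5085, 0.0534, -0.0354]
tcp_rot: [2.194, -2.248, -0.0]
force: [-0.6, -0.0, -0.6]
width: -0.003
grip_force: 0.0
```

>>> play_rows(targets=[[[0, 0, 2, 0, 0, 0, 0], [0, 0, 2, 0, 0, 0, 0], [0, 0, 0, 0, 0, 0, 0]]])

```text
time_s: 12.95
eef_pos: [0.5088, 0.0534, -0.039]
tcp_rot: [2.195, -2.248, 0.0]
force: [-1.0, -0.4, 0.2]
width: 0.002
grip_force: 0.0
```

>>> play_rows(targets=[[[0, 0, 2, 0, 0, 0, 0], [0, 0, 2, 0, 0, 0, 0], [0, 0, 0, 0, 0, 0, 0]]])

```text
time_s: 13.25
eef_pos: [0.5091, 0.0534, -0.0393]
tcp_rot: [2.196, -2.247, 0.002]
force: [-14.7, -0.2, 23.5]
width: -0.003
grip_force: 12.1
```

```bash
python3 - <<'E'
from h import *
s=env.sense();print(s)
im=env.get_image('scene');cv2.imwrite('pics/s5.png',im)
U=w2p('scene',[.5085,.0534,0]);x0,y0=int(U[0])-50,int(U[1])-70
b=cv2.resize(im[y0:y0+100,x0:x0+100],None,fx=6,fy=6,interpolation=2)
cv2.drawMarker(b,tuple(int(t) for t in (U-[x0,y0])*6),(0,0,255),0,14,1);cv2.imwrite('pics/c5.png',b)
E
```

```text
{'time_s': 13.25, 'q': array([ 0.5  , -0.099, -0.48 ,  0.001, -1.189, -0.523]), 'joint_vel': array([ 0.   , -0.003, -0.001, -0.001,  0.004, -0.   ]), 'effort': array([ -1.218, -17.64 ,  26.768,   5.454,   4.321,   0.005]), 'eef_pos': array([ 0.509,  0.053, -0.039]), 'tcp_rot': array([ 2.196, -2.247,  0.002]), 'force': array([-14.672,  -0.168,  23.491]), 'ft_torque': array([ 0.308,  5.108, -0.062]), 'grip_force': 12.146927406429313, 'width': -0.0027759207503074606}
```

View pics/c5.png

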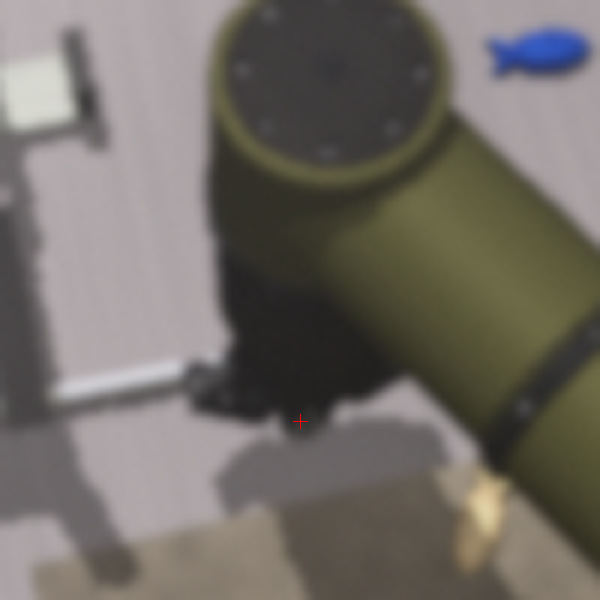

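>>> play_rows(targets=[[[0, 0, -40, 0, 0, 0, 45], [0, 0, -40, 0, 0, 0, 45], [0, 0, -40, 0, 0, 0, 45], [0, 0, -40, 0, 0, 0, 45], [0, 0, -40, 0, 0, 0, 45], [0, 0, -40, 0, 0, 0, 45], [42, 0, 0, 0, 0, 0, 45], [42, 0, 0, 0, 0, 0, 45], [42, 0, 0, 0, 0, 0, 45], [42, 0, 0, 0, 0, 0, 45], [44, 0, 0, 0, 0, 0, 45], [0, -28, 0, 0, 0, 0, 45], [0, -28, 0, 0, 0, 0, 45], [0, -28, 0, 0, 0, 0, 45], [0, -28, 0, 0, 0, 0, 45], [0, -28, 0, 0, 0, 0, 45], [0, 0, 0, 0, 0, 0, 45], [0, 0, 0, 0, 0, 0, 45]]])

```text
time_s: 15.1
eef_pos: [0.6437, -0.1618, 0.1957]
tcp_rot: [2.193, -2.247, -0.002]
force: [-0.8, -0.4, 0.3]
width: 0.524
grip_force: 0.0
```

```bash
python3 - <<'E'
from h import *
print(env.sense()['force'],tool()[0],shift([.644,-.163,.125]))
E
```

```text
[-0.766 -0.384  0.299] [ 0.644 -0.162  0.196] [ 1.158 -0.507 70.71 ]
```

>>> play_rows(targets=[[[0, 0, 15, 0, 0, 0, 45], [0, 0, 15, 0, 0, 0, 45], [0, 0, 15, 0, 0, 0, 45], [0, 0, 15, 0, 0, 0, 45], [0, 0, 10, 0, 0, 0, 45], [0, 0, 0, 0, 0, 0, 45], [0, 0, 0, 0, 0, 0, 0], [0, 0, 0, 0, 0, 0, 0], [0, 0, 0, 0, 0, 0, 0], [0, 0, 0, 0, 0, 0, 0], [0, 0, 0, 0, 0, 0, 0], [0, 0, 0, 0, 0, 0, 0]]])

```text
time_s: 16.3
eef_pos: [0.6428, -0.162, 0.1279]
tcp_rot: [2.194, -2.248, -0.001]
force: [-5.2, 0.8, 2.4]
width: 0.113
grip_force: 58.4
```

>>> play_rows(targets=[[[0, 0, -4, 0, 0, 0, 0], [0, 0, -8, 0, 0, 0, 0], [0, 0, -8, 0, 0, 0, 0], [0, 0, -8, 0, 0, 0, 0], [0, 0, -8, 0, 0, 0, 0], [0, 0, -8, 0, 0, 0, 0], [0, 0, -8, 0, 0, 0, 0], [0, 0, -8, 0, 0, 0, 0], [0, 0, -8, 0, 0, 0, 0], [0, 0, -8, 0, 0, 0, 0], [0, 0, -8, 0, 0, 0, 0], [0, 0, -8, 0, 0, 0, 0], [0, 0, -8, 0, 0, 0, 0], [0, 0, -4, 0, 0, 0, 0], [0, 0, -4, 0, 0, 0, 0], [0, 0, 0, 0, 0, 0, 0], [0, 0, 0, 0, 0, 0, 0]]])

```text
time_s: 18.0
eef_pos: [0.6428, -0.1619, 0.236]
tcp_rot: [2.194, -2.247, -0.001]
force: [-5.6, -1.2, -9.4]
width: 0.117
grip_force: 62.2
```

>>> play_rows(targets=[[[0, 0, -2, 0, 0, 0, 0], [0, 0, -1, 0, 0, 0, 0], [0, 0, 0, 0, 0, 0, 0], [0, 0, 0, 0, 0, 0, 0]]])

```text
time_s: 18.4
eef_pos: [0.6426, -0.1618, 0.2361]
tcp_rot: [2.192, -2.246, -0.006]
force: [-2.8, -3.9, -17.4]
width: 0.117
grip_force: 61.3
```

>>> play_rows(targets=[[[0, 0, 3, 0, 0, 0, 0], [0, 0, 0, 0, 0, 0, 45], [0, 0, 0, 0, 0, 0, 45], [0, 0, 0, 0, 0, 0, 45], [0, 0, -15, 0, 0, 0, 45], [0, 0, -15, 0, 0, 0, 45], [0, 0, -15, 0, 0, 0, 45], [0, 0, -10, 0, 0, 0, 45], [0, 30, 0, 0, 0, 0, 45], [0, 40, 0, 0, 0, 0, 45], [0, 40, 0, 0, 0, 0, 45], [0, 0, 0, 0.09, 0, 0, 45], [0, 0, 0, 0.09, 0, 0, 45], [0, 0, 0, 0, 0, 0, 45], [0, 0, 0, 0, 0, 0, 45]]])

```text
time_s: 19.9
eef_pos: [0.5333, -0.1591, 0.2915]
tcp_rot: [-2.102, 2.152, -0.196]
force: [0.9, 0.3, -0.2]
width: 0.525
grip_force: 0.0
```

```bash
python3 - <<'E'
from h import *
s=env.sense();e,r=tool();print(s['force'],s['width'],e,phi(),r.apply([0,0,1]),shift([.581+.007,-.159,.09]),shift([.588,-.159,-.01]))
snap('top','t6'); im=cv2.imread('pics/raw_t6.png'); c4=im[140:245,255:400]; cv2.imwrite('pics/c6.png',cv2.resize(c4,None,fx=5,fy=5,interpolation=2))
E
```

```text
[ 0.928  0.342 -0.217] 0.525027165531421 [ 0.533 -0.159  0.291] -91.35978775931612 [ 0.181 -0.004 -0.983] [ -1.407 -17.313 208.063] [ -1.397   0.782 306.412]
```

>>> play_rows(targets=[[[0, 0, 40, 0, 0, 0, 55], [0, 0, 40, 0, 0, 0, 55], [0, 0, 40, 0, 0, 0, 55], [0, 0, 40, 0, 0, 0, 55], [0, 0, 40, 0, 0, 0, 55], [0, 0, 25, 0, 0, 0, 55], [0, 0, 15, 0, 0, 0, 55], [0, 0, 0, 0, 0, 0, 55]]])

```text
time_s: 20.75
eef_pos: [0.5758, -0.1602, 0.051]
tcp_rot: [-2.105, 2.157, -0.189]
force: [0.2, 0.2, 0.5]
width: 0.641
grip_force: 0.0
```

>>> play_rows(targets=[[[0, 0, 10, 0, 0, 0, 55], [0, 0, 10, 0, 0, 0, 55], [0, 0, 10, 0, 0, 0, 55], [0, 0, 0, 0, 0, 0, 55]]])

```text
time_s: 21.15
eef_pos: [0.5812, -0.1602, 0.0227]
tcp_rot: [-2.103, 2.155, -0.192]
force: [-0.0, -0.4, -0.6]
width: 0.644
grip_force: 0.0
```

>>> play_rows(targets=[[[0, 0, 10, 0, 0, 0, 55], [0, 0, 10, 0, 0, 0, 55], [0, 0, 10, 0, 0, 0, 55], [0, 0, 0, 0, 0, 0, 55]]])

```text
time_s: 21.55
eef_pos: [0.5861, -0.1604, -0.0076]
tcp_rot: [-2.104, 2.156, -0.191]
force: [0.3, -0.3, -0.3]
width: 0.643
grip_force: 0.0
```

>>> play_rows(targets=[[[0, 0, 4, 0, 0, 0, 55], [0, 0, 0, 0, 0, 0, 0], [0, 0, 0, 0, 0, 0, 0], [0, 0, 0, 0, 0, 0, 0], [0, 0, 0, 0, 0, 0, 0], [0, 0, 0, 0, 0, 0, 0], [0, 0, 0, 0, 0, 0, 0]]])

```text
time_s: 22.25
eef_pos: [0.5868, -0.1604, -0.0102]
tcp_rot: [-2.104, 2.155, -0.191]
force: [-1.1, 0.8, -3.8]
width: 0.148
grip_force: 58.5
```

>>> play_rows(targets=[[[0, 5.9, -1.1, 0, 0, 0, 0], [0, 11.8, -2.2, 0, 0, 0, 0], [0, 11.8, -2.2, 0, 0, 0, 0], [0, 11.8, -2.2, 0, 0, 0, 0], [0, 11.8, -2.2, 0, 0, 0, 0], [0, 11.8, -2.2, 0, 0, 0, 0], [0, 11.8, -2.2, 0, 0, 0, 0], [0, 11.8, -2.2, 0, 0, 0, 0], [0, 11.8, -2.2, 0, 0, 0, 0], [0, 11.8, -2.2, 0, 0, 0, 0], [0, 11.8, -2.2, 0, 0, 0, 0], [0, 11.8, -2.2, 0, 0, 0, 0], [0, 11.8, -2.2, 0, 0, 0, 0], [0, 11.8, -2.2, 0, 0, 0, 0], [0, 11.8, -2.2, 0, 0, 0, 0], [0, 11.8, -2.2, 0, 0, 0, 0], [0, 0, 0, 0, 0, 0, 0]]])

```text
time_s: 23.95
eef_pos: [0.4006, -0.1559, -0.0091]
tcp_rot: [-2.102, 2.154, -0.193]
force: [0.8, -0.2, -6.7]
width: 0.15
grip_force: 59.5
```

>>> play_rows(targets=[[[0, 2, -0.4, 0, 0, 0, 0], [0, 1, 0, 0, 0, 0, 0], [0, 0, 0, 0, 0, 0, 0], [0, 0, 0, 0, 0, 0, 0]]])

```text
time_s: 24.35
eef_pos: [0.3998, -0.1558, -0.0087]
tcp_rot: [-2.102, 2.153, -0.195]
force: [6.8, -0.9, -10.1]
width: 0.154
grip_force: 62.1
```

>>> play_rows(targets=[[[0, -2, 0, 0, 0, 0, 0], [0, 0, 0, 0, 0, 0, 50], [0, 0, 0, 0, 0, 0, 50], [0, 0, 0, 0, 0, 0, 50], [0, 0, -20, 0, 0, 0, 50], [0, 0, -30, 0, 0, 0, 50], [0, 0, -40, 0, 0, 0, 50], [0, 0, -40, 0, 0, 0, 50], [0, 0, 0, -0.09, 0, 0, 50], [0, 0, 0, -0.09, 0, 0, 50], [-40, 0, 0, 0, 0, 0, 50], [-40, 0, 0, 0, 0, 0, 50], [0, 0, 0, 0, 0, 0, 50], [0, 0, 0, 0, 0, 0, 50]]])

```text
time_s: 25.75
eef_pos: [0.3803, -0.0748, 0.1206]
tcp_rot: [-2.197, 2.244, -0.002]
force: [0.1, -0.8, 0.4]
width: 0.585
grip_force: 0.0
```

```bash
cat > det.py <<'E'
from h import *
def pieces(save='cur'):
    """centroid/axis of chocolate blobs on the mat, from top image (z=11mm)"""
    im=env.get_image('top'); cv2.imwrite(f'pics/raw_{save}.png',im); return blobs(im)
def blobs(im):
    cs=[w2p('top',[x,y,.003]) for x,y in((.66,.336),(.66,.1),(.374,.1),(.374,.336))]
    m=np.zeros(im.shape[:2],'uint8'); cv2.fillConvexPoly(m,np.int32(cs),255)
    big=cv2.resize(im,None,fx=4,fy=4,interpolation=2); m=cv2.resize(m,None,fx=4,fy=4,interpolation=0)
    hsv=cv2.cvtColor(big,cv2.COLOR_BGR2LAB).astype(float); med=np.median(hsv[m>0],0)
    d=np.linalg.norm(hsv-med,axis=2); t=((d>22)&(m>0)).astype('uint8')
    n,l,st,c=cv2.connectedComponentsWithStats(t); out=[]
    for i in range(1,n):
        if st[i,4]<500: continue
        v,u=np.nonzero(l==i); P=np.array([p2w('top',(a+.5)/4-.5,(b+.5)/4-.5,.011)[:2] for a,b in zip(u[::3],v[::3])])
        C=P.mean(0); w,E=np.linalg.eigh(np.cov((P-C).T)); ax=E[:,1]; pr=(P-C)@ax; q=(P-C)@E[:,0]
        L=np.ptp(pr);W=np.ptp(q); mid=C+ax*(pr.max()+pr.min())/2+E[:,0]*(q.max()+q.min())/2
        out.append((mid,C,np.degrees(np.arctan2(ax[1],ax[0])),L*1000,W*1000,st[i,4],big[v,u].mean(0).astype(int)))
    return out
if __name__=='__main__':
    for o in blobs(cv2.imread('pics/raw_t0.png')): print(*o)
    print('now',tool()[0],phi(),env.sense()['q'])
    for o in pieces(): print(*o)
    cv2.imwrite('pics/trayout.png',cv2.resize(cv2.imread('pics/raw_cur.png')[130:250,255:400],None,fx=5,fy=5,interpolation=2))
E
python3 det.py
```

```text
Traceback (most recent call last):
  File "det.py", line 20, in <module>
    for o in blobs(cv2.imread('pics/raw_t0.png')): print(*o)
             ~~~~~^^^^^^^^^^^^^^^^^^^^^^^^^^^^^^^
  File "det.py", line 14, in blobs
    v,u=np.nonzero(l==i); P=np.array([p2w('top',(a+.5)/4-.5,(b+.5)/4-.5,.011)[:2] for a,b in zip(u[::3],v[::3])])
                                      ~~~^^^^^^^^^^^^^^^^^^^^^^^^^^^^^^^^^^^^
  File "h.py", line 10, in p2w
    m=env.camera_model(name); f=210/np.tan(np.radians(m['vertical_fov'])/2); T=np.array(m['extrinsics'])
ValueError: time passes only in moves, steps and waits
```

```bash
sed -i 's/^def snap/import functools\n@functools.cache\ndef CM(n): return env.camera_model(n)\ndef snap/; s/m=env.camera_model(name)/m=CM(name)/' h.py; python3 det.py
```

```text
[0.625 0.106] [0.624 0.106] 170.27680237847187 27.82641374396226 19.315053598779883 837 [59 66 70]
[0.605 0.31 ] [0.606 0.31 ] 112.0030447446387 57.9461706214629 25.640807917665093 2482 [28 43 72]
[0.587 0.211] [0.588 0.209] 118.85370299348973 34.895360479062326 32.08712269685619 1706 [110 137 144]
[0.522 0.296] [0.521 0.295] -160.54417968250158 58.5839335740425 27.37407999372415 2748 [26 32 42]
[0.434 0.293] [0.434 0.294] -142.37225593420047 43.07635003978809 40.65723239624602 2821 [24 30 39]
[0.435 0.129] [0.436 0.129] 57.04266968076881 52.42795430531703 19.494699218803405 1725 [113 141 147]
now [ 0.38  -0.075  0.121] -91.2237863166244 [ 0.338 -0.576 -0.545  0.001 -1.6   -0.36 ]
[0.624 0.106] [0.624 0.107] 171.0991740108349 28.409155709314433 19.325857362942315 869 [66 74 77]
[0.606 0.31 ] [0.606 0.31 ] 112.29546693677155 58.649545240447296 26.613713234219432 2542 [33 49 80]
[0.587 0.211] [0.588 0.209] 118.51498800099522 34.930943823290114 31.8444685188472 1691 [120 148 156]
[0.522 0.295] [0.521 0.295] -160.34052978439362 58.9743839393935 27.836363259731144 2783 [30 37 48]
[0.454 0.111] [0.453 0.112] 49.33138225775542 39.61476655922219 19.313913356742997 1272 [125 155 161]
[0.434 0.293] [0.434 0.294] -139.69920825904686 43.43506185872633 41.02676016584955 2878 [28 35 45]
```

```bash
python3 -c "
import cv2
cv2.imwrite('pics/trayout.png',cv2.resize(cv2.imread('pics/raw_cur.png')[125:250,215:410],None,fx=4,fy=4,interpolation=2))"
```

```text
(no output)
```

View pics/trayout.png

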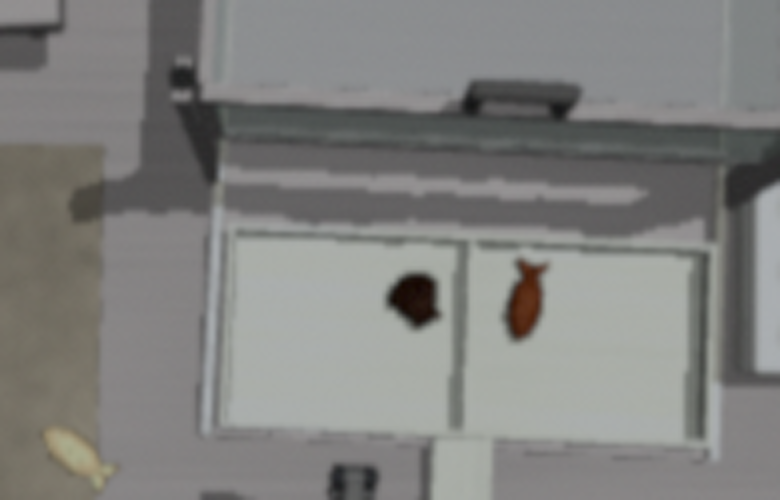

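```bash
python3 - <<'E'
from h import *
C=lambda u,v,z:p2w('top',(u+.5)/4-.5+215,(v+.5)/4-.5+125,z)[:2]
print('rim outer FL,FR',C(216,430,.036),C(705,443,.036),'BL,BR',C(224,230,.036),C(712,245,.036))
print('divider',C(463,243,.036),C(456,432,.036))
print('samples',C(415,298,.02),C(525,300,.02))
a,b=C(45,430,.011),C(108,474,.011);d=a-b;print('wf',(a+b)/2,np.hypot(*d),np.degrees(np.arctan2(d[1],d[0])))
e=tool()[0];print('finger open check',shift([.606,.31,.1]))
E
```

```text
rim outer FL,FR [0.468 0.01 ] [ 0.464 -0.32 ] BL,BR [0.603 0.007] [ 0.598 -0.325]
divider [ 0.597 -0.156] [ 0.469 -0.152]
samples [ 0.56  -0.125] [ 0.56 -0.2 ]
wf [0.451 0.107] 0.05319429396235798 56.18730218481743
finger open check [-390.563 -216.906   20.911]
```

>>> play_rows(targets=[[[0, 0, 0, 0, 0, -0.135, 40], [0, 0, 0, 0, 0, -0.135, 40], [0, 0, 0, 0, 0, -0.135, 40], [-27.2, -35.4, 0, 0, 0, 0, 40], [-27.2, -35.4, 0, 0, 0, 0, 40], [-27.2, -35.4, 0, 0, 0, 0, 40], [-27.2, -35.4, 0, 0, 0, 0, 40], [-27.2, -35.4, 0, 0, 0, 0, 40], [-27.2, -35.4, 0, 0, 0, 0, 40], [-27.2, -35.4, 0, 0, 0, 0, 40], [-27.2, -35.4, 0, 0, 0, 0, 40], [-27.2, -35.4, 0, 0, 0, 0, 40], [-27.2, -35.4, 0, 0, 0, 0, 40], [0, 0, 30, 0, 0, 0, 40], [0, 0, 30, 0, 0, 0, 40], [0, 0, 30, 0, 0, 0, 40], [0, 0, 0, 0, 0, 0, 40], [0, 0, 0, 0, 0, 0, 40]]])

```text
time_s: 27.6
eef_pos: [0.6081, 0.3072, 0.0305]
tcp_rot: [2.6, -1.762, 0.002]
force: [-0.5, -0.7, 1.1]
width: 0.47
grip_force: 0.0
```

```bash
python3 - <<'E'
from h import *
print(tool()[0],phi(),shift([.606,.31,-.033]),env.sense()['q'])
E
```

```text
[0.608 0.307 0.03 ] -68.25170393061974 [-3.425  0.928 63.49 ] [ 0.761  0.29   0.069  0.001 -1.35  -0.382]
```

>>> play_rows(targets=[[[-3.4, 0.9, 20, 0, 0, 0, 40], [0, 0, 20, 0, 0, 0, 40], [0, 0, 8, 0, 0, 0, 40], [0, 0, 5, 0, 0, 0, 40], [0, 0, 5, 0, 0, 0, 40], [0, 0, 0, 0, 0, 0, 40], [0, 0, 0, 0, 0, 0, 40]]])

```text
time_s: 28.3
eef_pos: [0.6055, 0.3117, -0.0273]
tcp_rot: [-2.601, 1.76, -0.001]
force: [0.7, 0.6, -0.1]
width: 0.468
grip_force: 0.0
```

>>> play_rows(targets=[[[0, 0, 4, 0, 0, 0, 40], [0, 0, 0, 0, 0, 0, 40], [0, 0, 0, 0, 0, 0, 40]]])

```text
time_s: 28.6
eef_pos: [0.605, 0.3114, -0.0323]
tcp_rot: [2.602, -1.76, 0.0]
force: [0.2, 0.4, 0.2]
width: 0.465
grip_force: 0.0
```

>>> play_rows(targets=[[[0, 0, 0, 0, 0, 0, 0], [0, 0, 0, 0, 0, 0, 0], [0, 0, 0, 0, 0, 0, 0], [0, 0, 0, 0, 0, 0, 0], [0, 0, 0, 0, 0, 0, 0]]])

```text
time_s: 29.1
eef_pos: [0.6053, 0.3116, -0.0318]
tcp_rot: [-2.602, 1.76, -0.001]
force: [-1.0, -0.4, 2.4]
width: 0.247
grip_force: 61.2
```

>>> play_rows(targets=[[[0, 0, -20, 0, 0, 0, 0], [0, 0, -35, 0, 0, 0, 0], [0, 0, -35, 0, 0, 0, 0], [0, 0, -30, 0, 0, 0, 0], [0, 0, 0, 0, 0, -0.1455, 0], [0, 0, 0, 0, 0, -0.1455, 0], [0, 0, 0, 0, 0, -0.1455, 0], [0, 0, 0, 0, 0, -0.1455, 0], [0, 0, 0, 0, 0, -0.1455, 0], [0, 0, 0, 0, 0, -0.1455, 0], [0, 0, 0, 0, 0, -0.1455, 0], [0, 0, 0, 0, 0, -0.1455, 0], [-14, 44, 0, 0, 0, 0, 0], [-14, 44, 0, 0, 0, 0, 0], [-14, 44, 0, 0, 0, 0, 0], [-14, 44, 0, 0, 0, 0, 0], [-14, 44, 0, 0, 0, 0, 0], [-14, 44, 0, 0, 0, 0, 0], [-14, 44, 0, 0, 0, 0, 0], [0, 0, 0, 0, 0, 0, 0]]])

```text
time_s: 31.1
eef_pos: [0.4977, 0.0025, 0.0882]
tcp_rot: [3.141, -0.047, 0.001]
force: [0.9, 0.2, 0.0]
width: 0.248
grip_force: 60.9
```

>>> play_rows(targets=[[[11, 45, 0, 0, 0, 0, 0], [11, 45, 0, 0, 0, 0, 0], [11, 45, 0, 0, 0, 0, 0], [11, 45, 0, 0, 0, 0, 0], [11, 45, 0, 0, 0, 0, 0], [11, 45, 0, 0, 0, 0, 0], [0, 0, 0, 0, 0, 0, 0], [0, 0, 0, 0, 0, 0, 0], [0, 0, 0, 0, 0, 0, 0]]])

```text
time_s: 32.0
eef_pos: [0.5581, -0.2647, 0.0876]
tcp_rot: [-3.141, 0.04, 0.001]
force: [0.3, -0.1, 0.3]
width: 0.252
grip_force: 60.9
```

```bash
python3 - <<'E'
from h import *
s=env.sense();print(tool()[0],phi(),s['width'],s['grip_force'],shift([.560,-.271,-.022]),s['q'])
E
```

```text
[ 0.558 -0.265  0.088] -1.4444911867070154 0.25184633912511534 60.92167854309082 [  2.094   6.251 109.562] [-0.119  0.1   -0.042 -0.    -1.429  1.665]
```

>>> play_rows(targets=[[[2, 6, 30, 0, 0, 0, 0], [0, 0, 35, 0, 0, 0, 0], [0, 0, 25, 0, 0, 0, 0], [0, 0, 12, 0, 0, 0, 0], [0, 0, 6, 0, 0, 0, 0], [0, 0, 0, 0, 0, 0, 0], [0, 0, 0, 0, 0, 0, 0]]])

```text
time_s: 32.7
eef_pos: [0.5611, -0.2716, -0.0183]
tcp_rot: [3.14, -0.039, 0.004]
force: [0.7, 0.4, -0.3]
width: 0.247
grip_force: 60.9
```

>>> play_rows(targets=[[[0, 0, 0, 0, 0, 0, 34], [0, 0, 0, 0, 0, 0, 34], [0, 0, 0, 0, 0, 0, 34], [0, 0, -25, 0, 0, 0, 34], [0, 0, -40, 0, 0, 0, 34], [0, 0, -45, 0, 0, 0, 34], [-11, -45, 0, 0, 0, 0, 40], [-11, -45, 0, 0, 0, 0, 40], [-11, -45, 0, 0, 0, 0, 40], [-11, -45, 0, 0, 0, 0, 40], [-11, -45, 0, 0, 0, 0, 40], [-11, -45, 0, 0, 0, 0, 40], [0, 0, 0, 0, 0, 0, 40], [0, 0, 0, 0, 0, 0, 40]]])

```text
time_s: 34.1
eef_pos: [0.501, 0.0011, 0.0904]
tcp_rot: [-3.141, 0.036, -0.001]
force: [-0.4, -1.1, -0.1]
width: 0.473
grip_force: 0.0
```

```bash
python3 - <<'E'
from det import *
print(tool()[0],phi())
for o in pieces('p1'): print(*o)
print('dark',shift([.522,.295,.03]))
E
```

```text
[0.501 0.001 0.09 ] -1.3269674107124694
[0.6   0.234] [0.597 0.25 ] 101.97747645096725 240.65898258086176 159.0839559890751 45745 [102 115 119]
[0.653 0.13 ] [0.653 0.125] 81.81596761360733 64.85969681632756 20.614406870332008 1095 [ 95 107 111]
[0.538 0.113] [0.537 0.111] -179.40274236609076 122.34872687847796 31.203819881355752 4801 [46 48 48]
[0.478 0.215] [0.459 0.227] 81.0049586948514 243.76549454471785 220.33305966930695 26143 [36 52 52]
[0.386 0.135] [0.39  0.127] 107.45887788259797 88.33421541726014 41.563742141289644 4395 [101 112 117]
dark [  13.499 -295.294   60.219]
```

>>> play_rows(targets=[[[0, 0, 0, 0, 0, -0.122, 40], [0, 0, 0, 0, 0, -0.122, 40], [0, 0, 0, 0, 0, -0.122, 40], [16.9, -38.5, 0, 0, 0, 0, 40], [16.9, -38.5, 0, 0, 0, 0, 40], [16.9, -38.5, 0, 0, 0, 0, 40], [16.9, -38.5, 0, 0, 0, 0, 40], [16.9, -38.5, 0, 0, 0, 0, 40], [16.9, -38.5, 0, 0, 0, 0, 40], [16.9, -38.5, 0, 0, 0, 0, 40], [0, 0, 30, 0, 0, 0, 40], [0, 0, 30, 0, 0, 0, 40], [0, 0, 0, 0, 0, 0, 40], [0, 0, 0, 0, 0, 0, 40]]])

```text
time_s: 35.55
eef_pos: [0.5234, 0.2922, 0.0301]
tcp_rot: [3.095, 0.529, -0.001]
force: [0.4, -0.5, 0.8]
width: 0.464
grip_force: 0.0
```

```bash
python3 - <<'E'
from h import *
print(tool()[0],phi(),shift([.522,.295,-.032]))
E
```

```text
[0.523 0.292 0.03 ] 19.396613396320944 [-0.364 -3.226 62.097]
```

>>> play_rows(targets=[[[0, -3.2, 20, 0, 0, 0, 40], [0, 0, 20, 0, 0, 0, 40], [0, 0, 10, 0, 0, 0, 40], [0, 0, 6, 0, 0, 0, 40], [0, 0, 6, 0, 0, 0, 40], [0, 0, 0, 0, 0, 0, 40], [0, 0, 0, 0, 0, 0, 0], [0, 0, 0, 0, 0, 0, 0], [0, 0, 0, 0, 0, 0, 0], [0, 0, 0, 0, 0, 0, 0], [0, 0, 0, 0, 0, 0, 0]]])

```text
time_s: 36.65
eef_pos: [0.5221, 0.297, -0.031]
tcp_rot: [-3.096, -0.532, -0.003]
force: [-0.9, 0.3, 6.3]
width: 0.249
grip_force: 61.3
```

>>> play_rows(targets=[[[0, 0, -20, 0, 0, 0, 0], [0, 0, -35, 0, 0, 0, 0], [0, 0, -35, 0, 0, 0, 0], [0, 0, -30, 0, 0, 0, 0], [0, 0, 0, 0, 0, 0.122, 0], [0, 0, 0, 0, 0, 0.122, 0], [0, 0, 0, 0, 0, 0.122, 0], [-1.1, 47.4, 0, 0, 0, 0, 0], [-1.1, 47.4, 0, 0, 0, 0, 0], [-1.1, 47.4, 0, 0, 0, 0, 0], [-1.1, 47.4, 0, 0, 0, 0, 0], [-1.1, 47.4, 0, 0, 0, 0, 0], [-1.1, 47.4, 0, 0, 0, 0, 0], [-1.1, 47.4, 0, 0, 0, 0, 0], [-1.1, 47.4, 0, 0, 0, 0, 0], [-1.1, 47.4, 0, 0, 0, 0, 0], [-1.1, 47.4, 0, 0, 0, 0, 0], [-1.1, 47.4, 0, 0, 0, 0, 0], [-1.1, 47.4, 0, 0, 0, 0, 0], [0, 0, 0, 0, 0, 0, 0]]])

```text
time_s: 38.65
eef_pos: [0.4919, -0.2761, 0.0867]
tcp_rot: [3.141, -0.05, -0.004]
force: [0.4, 0.8, -0.7]
width: 0.251
grip_force: 60.6
```

```bash
python3 - <<'E'
from h import *
s=env.sense();print(tool()[0],phi(),s['width'],s['grip_force'],shift([.496,-.271,-.021]))
E
```

```text
[ 0.492 -0.276  0.087] -1.81036812351591 0.2512649626891333 60.585697889328 [  4.188  -5.249 107.714]
```

>>> play_rows(targets=[[[3, -3, 30, 0, 0, 0, 0], [0, 0, 35, 0, 0, 0, 0], [0, 0, 25, 0, 0, 0, 0], [0, 0, 12, 0, 0, 0, 0], [0, 0, 5, 0, 0, 0, 0], [0, 0, 0, 0, 0, 0, 0], [0, 0, 0, 0, 0, 0, 0]]])

```text
time_s: 39.35
eef_pos: [0.4977, -0.269, -0.0175]
tcp_rot: [3.14, -0.04, 0.003]
force: [1.3, -0.7, -0.3]
width: 0.243
grip_force: 60.6
```

>>> play_rows(targets=[[[0, 0, 0, 0, 0, 0, 34], [0, 0, 0, 0, 0, 0, 34], [0, 0, 0, 0, 0, 0, 34], [0, 0, -25, 0, 0, 0, 34], [0, 0, -40, 0, 0, 0, 34], [0, 0, -45, 0, 0, 0, 34], [-15, -46, 0, 0, 0, 0, 40], [-15, -46, 0, 0, 0, 0, 40], [-15, -46, 0, 0, 0, 0, 40], [-15, -46, 0, 0, 0, 0, 40], [0, 0, 0, 0, 0, 0, 40], [0, 0, 0, 0, 0, 0, 40]]])

```text
time_s: 40.55
eef_pos: [0.4417, -0.0822, 0.0916]
tcp_rot: [-3.141, 0.036, -0.003]
force: [0.1, -0.1, -0.5]
width: 0.465
grip_force: 0.0
```

```bash
python3 - <<'E'
from det import *
print(tool()[0],phi())
for o in pieces('p2'): print(*o)
im=cv2.imread('pics/raw_p2.png')
# white fish search in wider window
cv2.imwrite('pics/c7.png',cv2.resize(im[125:275,145:405],None,fx=3,fy=3,interpolation=2))
E
```

```text
[ 0.442 -0.082  0.092] -1.2986587393231566
[0.624 0.106] [0.624 0.107] 171.24959638338103 28.389299918801772 19.302649118471397 864 [65 73 77]
[0.587 0.21 ] [0.588 0.209] 119.04085828933898 34.90217875768916 32.154223836734594 1705 [119 147 155]
[0.457 0.115] [0.458 0.116] 70.24316959369028 30.46633267830754 17.240220699513657 817 [122 151 158]
[0.435 0.293] [0.434 0.294] -139.6043173089164 43.5374776590489 40.812257658165215 2864 [28 34 44]
[0.399 0.215] [0.403 0.193] 97.6159014986518 247.17544363530354 77.81425282792071 25120 [42 64 63]
```

>>> play_rows(targets=[[[0, 0, 0, 0, 0, -0.1433, 42], [0, 0, 0, 0, 0, -0.1433, 42], [0, 0, 0, 0, 0, -0.1433, 42], [0, 0, 0, 0, 0, -0.1433, 42], [0, 0, 0, 0, 0, -0.1433, 42], [0, 0, 0, 0, 0, -0.1433, 42], [0, 0, 0, 0, 0, -0.1433, 42], [40, -24, 0, 0, 0, 0, 42], [40, -24, 0, 0, 0, 0, 42], [40, -24, 0, 0, 0, 0, 42], [40, -24, 0, 0, 0, 0, 42], [0, 0, 30, 0, 0, 0, 42], [0, 0, 25, 0, 0, 0, 42], [0, 0, 0, 0, 0, 0, 42], [0, 0, 0, 0, 0, 0, 42]]])

```text
time_s: 42.1
eef_pos: [0.452, 0.1018, 0.0363]
tcp_rot: [2.774, 1.471, -0.001]
force: [0.2, 0.3, -0.2]
width: 0.493
grip_force: 0.0
```

```bash
python3 - <<'E'
from h import *
print(tool()[0],phi(),shift([.451,.107,-.032]))
E
```

```text
[0.452 0.102 0.036] 55.88213377151941 [ 3.879 -3.785 68.303]
```

>>> play_rows(targets=[[[3.9, -3.8, 20, 0, 0, 0, 42], [0, 0, 20, 0, 0, 0, 42], [0, 0, 15, 0, 0, 0, 42], [0, 0, 7, 0, 0, 0, 42], [0, 0, 6, 0, 0, 0, 42], [0, 0, 0, 0, 0, 0, 42], [0, 0, 0, 0, 0, 0, 0], [0, 0, 0, 0, 0, 0, 0], [0, 0, 0, 0, 0, 0, 0], [0, 0, 0, 0, 0, 0, 0], [0, 0, 0, 0, 0, 0, 0]]])

```text
time_s: 43.2
eef_pos: [0.4513, 0.1087, -0.0309]
tcp_rot: [2.773, 1.475, 0.003]
force: [-0.7, -0.6, 6.9]
width: 0.247
grip_force: 61.6
```

>>> play_rows(targets=[[[0, 0, -20, 0, 0, 0, 0], [0, 0, -35, 0, 0, 0, 0], [0, 0, -35, 0, 0, 0, 0], [0, 0, -30, 0, 0, 0, 0], [0, 0, 0, 0, 0, 0.1433, 0], [0, 0, 0, 0, 0, 0.1433, 0], [0, 0, 0, 0, 0, 0.1433, 0], [0, 0, 0, 0, 0, 0.1433, 0], [0, 0, 0, 0, 0, 0.1433, 0], [0, 0, 0, 0, 0, 0.1433, 0], [0, 0, 0, 0, 0, 0.1433, 0], [7.8, 43.7, 0, 0, 0, 0, 0], [7.8, 43.7, 0, 0, 0, 0, 0], [7.8, 43.7, 0, 0, 0, 0, 0], [7.8, 43.7, 0, 0, 0, 0, 0], [7.8, 43.7, 0, 0, 0, 0, 0], [7.8, 43.7, 0, 0, 0, 0, 0], [7.8, 43.7, 0, 0, 0, 0, 0], [0, 0, 0, 0, 0, 0, 0], [0, 0, 0, 0, 0, 0, 0]]])

```text
time_s: 45.2
eef_pos: [0.4966, -0.1996, 0.0871]
tcp_rot: [-3.141, 0.044, 0.002]
force: [0.2, 1.0, -0.2]
width: 0.248
grip_force: 60.9
```

```bash
python3 - <<'E'
from h import *
s=env.sense();print(tool()[0],phi(),s['width'],s['grip_force'],shift([.498,-.197,-.021]))
E
```

```text
[ 0.497 -0.2    0.087] -1.6182615253053059 0.24841209607837622 60.88446378707886 [  1.487  -2.643 108.108]
```

>>> play_rows(targets=[[[1, -2, 30, 0, 0, 0, 0], [0, 0, 35, 0, 0, 0, 0], [0, 0, 25, 0, 0, 0, 0], [0, 0, 12, 0, 0, 0, 0], [0, 0, 5, 0, 0, 0, 0], [0, 0, 0, 0, 0, 0, 0], [0, 0, 0, 0, 0, 0, 0], [0, 0, 0, 0, 0, 0, 34], [0, 0, 0, 0, 0, 0, 34], [0, 0, 0, 0, 0, 0, 34], [0, 0, -25, 0, 0, 0, 34], [0, 0, -40, 0, 0, 0, 34], [0, 0, -45, 0, 0, 0, 34], [-17, -40, 0, 0, 0, 0, 56], [-17, -40, 0, 0, 0, 0, 56], [-17, -40, 0, 0, 0, 0, 56], [0, 0, 0, 0, 0, 0, 56], [0, 0, 0, 0, 0, 0, 56]]])

```text
time_s: 47.0
eef_pos: [0.4505, -0.0748, 0.0915]
tcp_rot: [-3.141, 0.037, -0.002]
force: [0.5, -0.5, 0.2]
width: 0.656
grip_force: 0.0
```

```bash
python3 - <<'E'
from det import *
print(tool()[0],phi())
for o in pieces('p3')[:6]: print(*o)
im=cv2.imread('pics/raw_p3.png')
cv2.imwrite('pics/c8.png',cv2.resize(im[125:275,145:405],None,fx=3,fy=3,interpolation=2))
E
```

```text
[ 0.45  -0.075  0.092] -1.339921708576807
[0.624 0.107] [0.624 0.107] 169.38162900878194 28.762214172606996 19.28770713567245 858 [65 73 77]
[0.587 0.211] [0.588 0.209] 118.12652511792825 34.66641213993836 32.42453718725559 1709 [120 147 155]
[0.413 0.216] [0.412 0.205] 94.82120740506862 245.63857902669463 94.7607483011141 35385 [43 65 65]
```

View pics/c8.png

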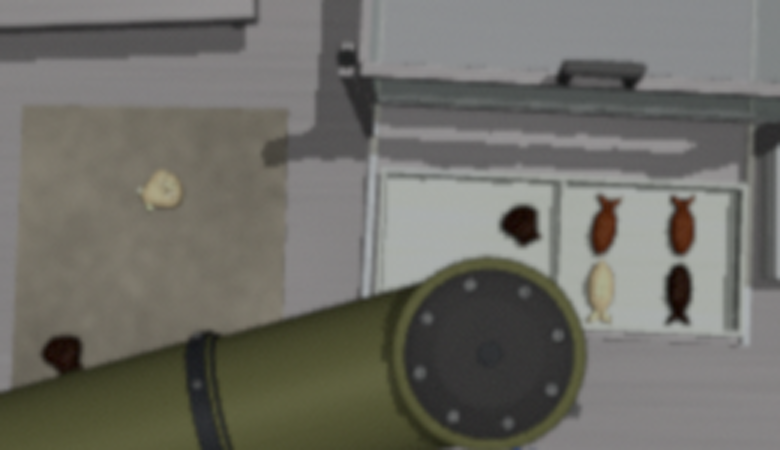

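>>> play_rows(targets=[[[0, 0, 0, 0, 0, 0.141, 56], [0, 0, 0, 0, 0, 0.141, 56], [0, 0, 0, 0, 0, 0.141, 56], [0, 0, 0, 0, 0, 0.141, 56], [0, 0, 0, 0, 0, 0.141, 56], [0, 0, 0, 0, 0, 0.141, 56], [0, 0, 0, 0, 0, 0.141, 56], [0, 0, 0, 0, 0, 0.141, 56], [-29, -34.5, 0, 0, 0, 0, 56], [-29, -34.5, 0, 0, 0, 0, 56], [-29, -34.5, 0, 0, 0, 0, 56], [-29, -34.5, 0, 0, 0, 0, 56], [-29, -34.5, 0, 0, 0, 0, 56], [-29, -34.5, 0, 0, 0, 0, 56], [-29, -34.5, 0, 0, 0, 0, 56], [0, 0, 30, 0, 0, 0, 56], [0, 0, 25, 0, 0, 0, 56], [0, 0, 0, 0, 0, 0, 56], [0, 0, 0, 0, 0, 0, 56]]])

```text
time_s: 48.95
eef_pos: [0.5895, 0.2064, 0.0357]
tcp_rot: [2.63, -1.715, 0.001]
force: [1.0, -0.6, 0.7]
width: 0.654
grip_force: 0.0
```

```bash
python3 - <<'E'
from h import *
print(tool()[0],phi(),shift([.587,.210,-.032]))
E
```

```text
[0.59  0.206 0.036] -66.19433981118122 [-4.369  0.774 67.741]
```

>>> play_rows(targets=[[[-3.5, 0.8, 20, 0, 0, 0, 56], [0, 0, 20, 0, 0, 0, 56], [0, 0, 15, 0, 0, 0, 56], [0, 0, 7, 0, 0, 0, 56], [0, 0, 6, 0, 0, 0, 56], [0, 0, 0, 0, 0, 0, 56], [0, 0, 0, 0, 0, 0, 0], [0, 0, 0, 0, 0, 0, 0], [0, 0, 0, 0, 0, 0, 0], [0, 0, 0, 0, 0, 0, 0], [0, 0, 0, 0, 0, 0, 0]]])

```text
time_s: 50.05
eef_pos: [0.5875, 0.2111, -0.0308]
tcp_rot: [-2.632, 1.712, -0.002]
force: [-0.0, 0.3, 6.2]
width: 0.399
grip_force: 61.3
```

>>> play_rows(targets=[[[0, 0, -20, 0, 0, 0, 0], [0, 0, -35, 0, 0, 0, 0], [0, 0, -35, 0, 0, 0, 0], [0, 0, -30, 0, 0, 0, 0], [0, 0, 0, 0, 0, -0.141, 0], [0, 0, 0, 0, 0, -0.141, 0], [0, 0, 0, 0, 0, -0.141, 0], [0, 0, 0, 0, 0, -0.141, 0], [0, 0, 0, 0, 0, -0.141, 0], [0, 0, 0, 0, 0, -0.141, 0], [0, 0, 0, 0, 0, -0.141, 0], [0, 0, 0, 0, 0, -0.141, 0], [-15, 43, 0, 0, 0, 0, 0], [-15, 43, 0, 0, 0, 0, 0], [0, 43, 0, 0, 0, 0, 0], [0, 43, 0, 0, 0, 0, 0], [0, 43, 0, 0, 0, 0, 0], [1, 43, 0, 0, 0, 0, 0], [0, 0, 0, 0, 0, 0, 0], [0, 0, 0, 0, 0, 0, 0]]])

```text
time_s: 52.05
eef_pos: [0.5507, -0.0473, 0.0874]
tcp_rot: [-3.141, 0.044, 0.001]
force: [0.4, 0.4, -0.2]
width: 0.403
grip_force: 60.7
```

```bash
python3 - <<'E'
from h import *
s=env.sense();print(tool()[0],phi(),s['width'],s['grip_force'],shift([.555,-.047,-.021]))
E
```

```text
[ 0.551 -0.047  0.087] -1.6069467031304905 0.4027136701921958 60.661962032318115 [  4.355  -0.415 108.443]
```

>>> play_rows(targets=[[[3, 0, 30, 0, 0, 0, 0], [0, 0, 35, 0, 0, 0, 0], [0, 0, 25, 0, 0, 0, 0], [0, 0, 12, 0, 0, 0, 0], [0, 0, 5, 0, 0, 0, 0], [0, 0, 0, 0, 0, 0, 0], [0, 0, 0, 0, 0, 0, 0], [0, 0, 0, 0, 0, 0, 46], [0, 0, 0, 0, 0, 0, 46], [0, 0, 0, 0, 0, 0, 46], [0, 0, -25, 0, 0, 0, 46], [0, 0, -40, 0, 0, 0, 46], [0, 0, -45, 0, 0, 0, 46], [0, 0, 0, 0, 0, -0.143, 56], [0, 0, 0, 0, 0, -0.143, 56], [0, 0, 0, 0, 0, -0.143, 56], [0, 0, 0, 0, 0, -0.143, 56]]])

```text
time_s: 53.75
eef_pos: [0.5541, -0.0465, 0.0911]
tcp_rot: [3.023, 0.856, 0.001]
force: [-0.6, -0.5, 0.4]
width: 0.651
grip_force: 0.0
```

>>> play_rows(targets=[[[9.4, -44, 0, 0, 0, 0, 56], [9.4, -44, 0, 0, 0, 0, 56], [9.4, -44, 0, 0, 0, 0, 56], [9.4, -44, 0, 0, 0, 0, 56], [9.4, -44, 0, 0, 0, 0, 56], [9.4, -44, 0, 0, 0, 0, 56], [9.4, -44, 0, 0, 0, 0, 56], [9.4, -44, 0, 0, 0, 0, 56], [0, 0, 30, 0, 0, 0, 56], [0, 0, 25, 0, 0, 0, 56], [0, 0, 0, 0, 0, 0, 56], [0, 0, 0, 0, 0, 0, 56]]])

```text
time_s: 54.95
eef_pos: [0.4358, 0.2931, 0.0366]
tcp_rot: [3.024, 0.847, 0.001]
force: [-0.3, -0.1, 0.9]
width: 0.658
grip_force: 0.0
```

```bash
python3 - <<'E'
from h import *
print(tool()[0],phi(),shift([.434,.2935,-.032]))
E
```

```text
[0.436 0.293 0.037] 31.29302677120143 [-1.365 -1.311 68.571]
```

>>> play_rows(targets=[[[-1, -1, 20, 0, 0, 0, 56], [0, 0, 20, 0, 0, 0, 56], [0, 0, 15, 0, 0, 0, 56], [0, 0, 7, 0, 0, 0, 56], [0, 0, 6.5, 0, 0, 0, 56], [0, 0, 0, 0, 0, 0, 56], [0, 0, 0, 0, 0, 0, 0], [0, 0, 0, 0, 0, 0, 0], [0, 0, 0, 0, 0, 0, 0], [0, 0, 0, 0, 0, 0, 0], [0, 0, 0, 0, 0, 0, 0]]])

```text
time_s: 56.05
eef_pos: [0.4349, 0.2944, -0.0313]
tcp_rot: [-3.024, -0.848, -0.003]
force: [-1.0, -0.3, 5.2]
width: 0.398
grip_force: 59.8
```

>>> play_rows(targets=[[[0, 0, -20, 0, 0, 0, 0], [0, 0, -35, 0, 0, 0, 0], [0, 0, -35, 0, 0, 0, 0], [0, 0, -30, 0, 0, 0, 0], [0, 0, 0, 0, 0, 0.143, 0], [0, 0, 0, 0, 0, 0.143, 0], [0, 0, 0, 0, 0, 0.143, 0], [0, 0, 0, 0, 0, 0.143, 0], [8.1, 44.5, 0, 0, 0, 0, 0], [8.1, 44.5, 0, 0, 0, 0, 0], [8.1, 44.5, 0, 0, 0, 0, 0], [8.1, 44.5, 0, 0, 0, 0, 0], [8.1, 44.5, 0, 0, 0, 0, 0], [8.1, 44.5, 0, 0, 0, 0, 0], [8.1, 44.5, 0, 0, 0, 0, 0], [8.1, 44.5, 0, 0, 0, 0, 0], [8.1, 44.5, 0, 0, 0, 0, 0], [0, 0, 0, 0, 0, 0, 0], [0, 0, 0, 0, 0, 0, 0]]])

```text
time_s: 57.95
eef_pos: [0.4962, -0.1095, 0.0868]
tcp_rot: [-3.141, 0.045, 0.002]
force: [-0.4, 0.3, 0.8]
width: 0.398
grip_force: 59.4
```

```bash
python3 - <<'E'
from h import *
s=env.sense();print(tool()[0],phi(),s['width'],s['grip_force'],shift([.498,-.106,-.021]))
E
```

```text
[ 0.496 -0.11   0.087] -1.6329438817000386 0.39791821061837085 59.3911922982079 [  1.804  -3.559 107.802]
```

Place it, rise, and go to the left-front to leave the view clear.

>>> play_rows(targets=[[[1, -3, 30, 0, 0, 0, 0], [0, 0, 35, 0, 0, 0, 0], [0, 0, 25, 0, 0, 0, 0], [0, 0, 12, 0, 0, 0, 0], [0, 0, 5, 0, 0, 0, 0], [0, 0, 0, 0, 0, 0, 0], [0, 0, 0, 0, 0, 0, 0], [0, 0, 0, 0, 0, 0, 46], [0, 0, 0, 0, 0, 0, 46], [0, 0, 0, 0, 0, 0, 46], [0, 0, -25, 0, 0, 0, 46], [0, 0, -40, 0, 0, 0, 46], [0, 0, -45, 0, 0, 0, 46], [-15, -45, 0, 0, 0, 0, 46], [-15, -45, 0, 0, 0, 0, 46], [-15, -45, 0, 0, 0, 0, 46], [-15, -45, 0, 0, 0, 0, 46], [0, 0, 0, 0, 0, 0, 46], [0, 0, 0, 0, 0, 0, 46]]])

```text
time_s: 59.85
eef_pos: [0.4422, 0.077, 0.0908]
tcp_rot: [-3.141, 0.036, -0.001]
force: [0.2, -0.3, -0.3]
width: 0.536
grip_force: 0.0
```

```bash
python3 - <<'E'
from h import *
print(tool()[0],phi(),env.sense()['q'])
snap('top','p4'); im=cv2.imread('pics/raw_p4.png')
cv2.imwrite('pics/c9.png',cv2.resize(im[130:280,130:405],None,fx=2.9,fy=2.9,interpolation=2))
E
```

```text
[0.442 0.077 0.091] -1.3035782637038553 [ 0.626 -0.374 -0.463  0.    -1.48   0.922]
```

View pics/c9.png

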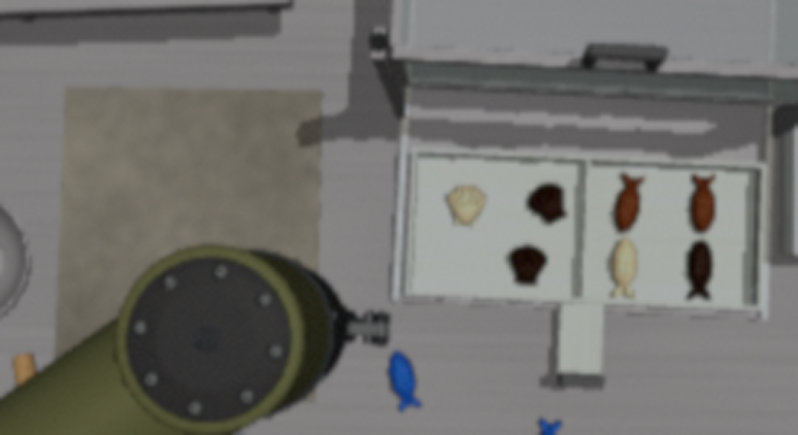

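>>> play_rows(targets=[[[0, 0, -25, 0, 0, 0.143, 55], [0, 0, 0, 0, 0, 0.143, 55], [0, 0, 0, 0, 0, 0.143, 55], [0, 0, 0, 0, 0, 0.143, 55], [0, 0, 0, 0, 0, 0.143, 55], [0, 0, 0, 0, 0, 0.143, 55], [0, 0, 0, 0, 0, 0.143, 55], [0, 0, 0, 0, 0, 0.143, 55], [0, 0, 0, 0, 0, 0.143, 55], [0, 0, 0, 0, 0, 0.143, 55], [0, 0, 0, 0, 0, 0.143, 55], [46.5, 11.7, 0, 0, 0, 0, 55], [46.5, 11.7, 0, 0, 0, 0, 55], [46.5, 11.7, 0, 0, 0, 0, 55], [46.5, 11.7, 0, 0, 0, 0, 55], [46.5, 11.7, 0, 0, 0, 0, 55], [0, 0, 0, 0.09, 0, 0, 55], [0, 0, 0, 0.09, 0, 0, 55], [0, 0, 0, 0, 0, 0, 55], [0, 0, 0, 0, 0, 0, 55]]])

```text
time_s: 61.9
eef_pos: [0.3769, -0.1559, 0.116]
tcp_rot: [-2.095, 2.16, -0.196]
force: [0.4, 0.9, 0.1]
width: 0.644
grip_force: 0.0
```

```bash
python3 - <<'E'
from h import *
print(tool()[0],phi(),shift([.4005,-.156,-.0085]),tool()[1].apply([0,0,1]))
E
```

```text
[ 0.377 -0.156  0.116] -91.73101130184267 [ -0.636  -0.792 126.694] [ 0.18  -0.005 -0.984]
```

>>> play_rows(targets=[[[0, 0, 35, 0, 0, 0, 55], [0, 0, 35, 0, 0, 0, 55], [0, 0, 25, 0, 0, 0, 55], [0, 0, 15, 0, 0, 0, 55], [0, 0, 10, 0, 0, 0, 55], [0, 0, 5, 0, 0, 0, 55], [0, 0, 0, 0, 0, 0, 55], [0, 0, 0, 0, 0, 0, 0], [0, 0, 0, 0, 0, 0, 0], [0, 0, 0, 0, 0, 0, 0], [0, 0, 0, 0, 0, 0, 0], [0, 0, 0, 0, 0, 0, 0]]])

```text
time_s: 63.1
eef_pos: [0.3992, -0.1552, -0.0083]
tcp_rot: [-2.099, 2.158, -0.193]
force: [1.5, 1.3, -2.7]
width: 0.147
grip_force: 56.9
```

>>> play_rows(targets=[[[0, -4.9, 0.9, 0, 0, 0, 0], [0, -9.8, 1.8, 0, 0, 0, 0], [0, -9.8, 1.8, 0, 0, 0, 0], [0, -9.8, 1.8, 0, 0, 0, 0], [0, -9.8, 1.8, 0, 0, 0, 0], [0, -9.8, 1.8, 0, 0, 0, 0], [0, -9.8, 1.8, 0, 0, 0, 0], [0, -9.8, 1.8, 0, 0, 0, 0], [0, -9.8, 1.8, 0, 0, 0, 0], [0, -9.8, 1.8, 0, 0, 0, 0], [0, -9.8, 1.8, 0, 0, 0, 0], [0, -9.8, 1.8, 0, 0, 0, 0], [0, -9.8, 1.8, 0, 0, 0, 0], [0, -9.8, 1.8, 0, 0, 0, 0], [0, -9.8, 1.8, 0, 0, 0, 0], [0, -9.8, 1.8, 0, 0, 0, 0], [0, -9.8, 1.8, 0, 0, 0, 0], [0, -9.8, 1.8, 0, 0, 0, 0], [0, -4.9, 0.9, 0, 0, 0, 0], [0, 0, 0, 0, 0, 0, 0]]])

```text
time_s: 65.1
eef_pos: [0.5799, -0.1604, -0.0081]
tcp_rot: [-2.098, 2.157, -0.195]
force: [0.9, -0.1, -5.0]
width: 0.144
grip_force: 60.8
```

>>> play_rows(targets=[[[0, -4, 0.7, 0, 0, 0, 0], [0, -2, 0.4, 0, 0, 0, 0], [0, 0, 0, 0, 0, 0, 0], [0, 0, 0, 0, 0, 0, 0]]])

```text
time_s: 65.5
eef_pos: [0.5853, -0.1607, -0.0079]
tcp_rot: [-2.098, 2.158, -0.195]
force: [0.8, -0.5, -6.1]
width: 0.144
grip_force: 61.8
```

>>> play_rows(targets=[[[0, -2, 0.3, 0, 0, 0, 0], [0, 0, 0, 0, 0, 0, 0], [0, 0, 0, 0, 0, 0, 0]]])

```text
time_s: 65.8
eef_pos: [0.5871, -0.1608, -0.0079]
tcp_rot: [-2.098, 2.158, -0.195]
force: [-1.0, -0.5, -3.7]
width: 0.148
grip_force: 61.7
```

>>> play_rows(targets=[[[0, -2, 0.3, 0, 0, 0, 0], [0, 0, 0, 0, 0, 0, 0], [0, 0, 0, 0, 0, 0, 0]]])

```text
time_s: 66.1
eef_pos: [0.5893, -0.1608, -0.0078]
tcp_rot: [-2.098, 2.158, -0.195]
force: [0.1, -0.8, -5.6]
width: 0.146
grip_force: 62.0
```

>>> play_rows(targets=[[[0, -2, 0.3, 0, 0, 0, 0], [0, 0, 0, 0, 0, 0, 0], [0, 0, 0, 0, 0, 0, 0]]])

```text
time_s: 66.4
eef_pos: [0.5909, -0.1607, -0.0079]
tcp_rot: [-2.099, 2.158, -0.194]
force: [-3.9, 1.5, -2.8]
width: 0.145
grip_force: 61.3
```

>>> play_rows(targets=[[[0, 0.5, 0, 0, 0, 0, 0], [0, 0, 0, 0, 0, 0, 55], [0, 0, 0, 0, 0, 0, 55], [0, 0, 0, 0, 0, 0, 55], [0, 0, -10, 0, 0, 0, 55], [0, 0, -20, 0, 0, 0, 55], [0, 0, -40, 0, 0, 0, 55], [0, 0, -40, 0, 0, 0, 55], [0, 0, -40, 0, 0, 0, 55], [0, 0, -40, 0, 0, 0, 55], [0, 0, -40, 0, 0, 0, 55], [0, 0, -40, 0, 0, 0, 55], [0, 0, -40, 0, 0, 0, 45], [0, 0, 0, -0.09, 0, 0, 45], [0, 0, 0, -0.09, 0, 0, 45], [0, 0, 0, 0, 0, 0, 45], [0, 0, 0, 0, 0, 0, 45]]])

```text
time_s: 68.1
eef_pos: [0.5357, -0.1594, 0.297]
tcp_rot: [2.19, -2.252, 0.001]
force: [-0.2, -0.3, 0.1]
width: 0.526
grip_force: 0.0
```

```bash
python3 - <<'E'
from h import *
print(tool()[0],phi(),shift([.643,-.162,.29]),tool()[1].apply([0,0,1]))
snap('top','p5')
# pull block (dark) rows compare with t0: 
a=cv2.imread('pics/raw_t0.png').astype(int).sum(2)[180:200,328:338].mean(1);b=cv2.imread('pics/raw_p5.png').astype(int).sum(2)[180:200,328:338].mean(1)
print(a.astype(int),b.astype(int))
E
```

```text
[ 0.536 -0.159  0.297] -91.61727887071228 [  -0.448 -107.341    7.026] [ 0. -0. -1.]
[471 471 471 472 472 472 465 424 315 234 216 194 150 171 252 321 379 399
 404 400] [243 241 238 236 233 232 228 228 225 222 220 217 215 213 208 205 202 199
 194 188]
```

>>> play_rows(targets=[[[0, -27, 0, 0, 0, 0, 45], [0, -27, 0, 0, 0, 0, 45], [0, -27, 0, 0, 0, 0, 45], [0, -26, 0, 0, 0, 0, 45], [0, 0, 0, 0, 0, 0, 45], [0, 0, 20, 0, 0, 0, 45], [0, 0, 20, 0, 0, 0, 45], [0, 0, 16, 0, 0, 0, 45], [0, 0, 5, 0, 0, 0, 45], [0, 0, 0, 0, 0, 0, 45], [0, 0, 0, 0, 0, 0, 0], [0, 0, 0, 0, 0, 0, 0], [0, 0, 0, 0, 0, 0, 0], [0, 0, 0, 0, 0, 0, 0], [0, 0, 0, 0, 0, 0, 0], [0, 0, 0, 0, 0, 0, 0]]])

```text
time_s: 69.75
eef_pos: [0.6428, -0.1624, 0.2369]
tcp_rot: [-2.189, 2.252, -0.003]
force: [3.5, -0.7, 2.5]
width: 0.115
grip_force: 58.6
```

Gripped; lower 108 mm, then feel for the stop.

>>> play_rows(targets=[[[0, 0, 4, 0, 0, 0, 0], [0, 0, 8, 0, 0, 0, 0], [0, 0, 8, 0, 0, 0, 0], [0, 0, 8, 0, 0, 0, 0], [0, 0, 8, 0, 0, 0, 0], [0, 0, 8, 0, 0, 0, 0], [0, 0, 8, 0, 0, 0, 0], [0, 0, 8, 0, 0, 0, 0], [0, 0, 8, 0, 0, 0, 0], [0, 0, 8, 0, 0, 0, 0], [0, 0, 8, 0, 0, 0, 0], [0, 0, 8, 0, 0, 0, 0], [0, 0, 8, 0, 0, 0, 0], [0, 0, 5, 0, 0, 0, 0], [0, 0, 2, 0, 0, 0, 0], [0, 0, 0, 0, 0, 0, 0], [0, 0, 0, 0, 0, 0, 0]]])

```text
time_s: 71.45
eef_pos: [0.6427, -0.1624, 0.128]
tcp_rot: [-2.19, 2.252, -0.001]
force: [7.5, -3.0, 0.9]
width: 0.116
grip_force: 58.4
```

>>> play_rows(targets=[[[0, 0, 2, 0, 0, 0, 0], [0, 0, 0, 0, 0, 0, 0], [0, 0, 0, 0, 0, 0, 0]]])

```text
time_s: 71.75
eef_pos: [0.6428, -0.1625, 0.1279]
tcp_rot: [-2.19, 2.251, -0.003]
force: [4.3, 0.3, 6.1]
width: 0.115
grip_force: 59.1
```

>>> play_rows(targets=[[[0, 0, 0, 0, 0, 0, 45], [0, 0, 0, 0, 0, 0, 45], [0, 0, 0, 0, 0, 0, 45], [0, 0, -15, 0, 0, 0, 45], [0, 0, -25, 0, 0, 0, 45], [0, 0, -35, 0, 0, 0, 45], [0, 40, 0, 0, 0, 0, 45], [0, 40, 0, 0, 0, 0, 45], [0, 40, 0, 0, 0, 0, 45], [0, 40, 0, 0, 0, 0, 45], [-45, 0, 0, 0, 0, 0, 45], [-45, 0, 0, 0, 0, 0, 45], [-45, 0, 0, 0, 0, 0, 45], [-45, 0, 0, 0, 0, 0, 45], [-45, 0, 0, 0, 0, 0, 45], [-45, 0, 0, 0, 0, 0, 45], [0, 0, 0, 0, 0, 0, 45], [0, 0, 0, 0, 0, 0, 45]]])

```text
time_s: 73.55
eef_pos: [0.4896, 0.1129, 0.2029]
tcp_rot: [2.193, -2.25, 0.001]
force: [0.0, -0.8, 0.8]
width: 0.526
grip_force: 0.0
```

```bash
python3 - <<'E'
from h import *
print(tool()[0],env.sense()['force'])
snap('top','p6')
A=cv2.imread('pics/raw_t0.png');B=cv2.imread('pics/raw_p6.png')
a=A.astype(int).sum(2)[182:200,328:338].mean(1);b=B.astype(int).sum(2)[182:200,328:338].mean(1)
print(a.astype(int),b.astype(int),'pull')
g=lambda I:cv2.cvtColor(I,cv2.COLOR_BGR2GRAY).astype(np.float32)
for n,(y0,y1,x0,x1) in dict(pull=(180,202,320,345),handle=(150,166,320,358),jar=(265,305,420,470),mould=(165,222,400,510),knife=(248,340,130,165)).items():
    t=g(A)[y0:y1,x0:x1]; w=g(B)[y0-6:y1+6,x0-6:x1+6]; r=cv2.matchTemplate(w,t,cv2.TM_CCOEFF_NORMED); print(n,np.array(np.unravel_index(r.argmax(),r.shape))-6,r.max())
E
```

```text
[0.49  0.113 0.203] [ 0.013 -0.848  0.788]
[471 472 472 472 465 424 315 234 216 194 150 171 252 321 379 399 404 400] [507 508 507 506 490 429 310 244 233 204 159 223 309 372 417 433 438 434] pull
pull [0 0] 0.9820278
handle [0 0] 0.99036396
jar [0 0] 0.9996201
mould [0 0] 0.9994997
knife [-3  0] 0.47912842
```

```bash
python3 -c "
from station import env
print(env.hand_in())"
```

```text
the job is handed in; nothing more can be done
None
```

I handed the job in at about 74 s: all three fish and both shells are on the tray floor with their own kind, the tray is home and the sash is down. There were no broken pieces on the mat, and the hand-in returned no verdict. The final camera check put the tray pull, sash handle, jar and moulds where they started; the palette knife check was inconclusive, probably because the arm hid it.

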